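# Change the spark-trap cartridges of the fume extractor

## Robot

A 6-joint arm with a two-finger parallel gripper is mounted at the origin on a cart in front of the work surface, level with it; the furniture and walls round the work are solid. World frame = base frame: x ahead of the robot, y to its left, z up, the work surface at z = 0. Lengths are in m, angles in rad, forces in N, time in s.
With the tool pointing down it reaches from about 0.375 to 0.975 m from the base axis. Payload 3.8 kg.
Tool frame: the origin (TCP) lies midway between the tips of the shut fingers; the grasp point (between the pads) lies 19 mm behind it; z points along the fingers, y is the direction in which the jaws open and shut (so a half turn about z gives the same grasp; the last joint's range is limited). The gripper opens to 85 mm and grips with 20 to 120 N. Pads are 22 mm wide; open, the fingers measure 114 mm over their backs; the gripper's body (76 mm by 85 mm) begins 54 mm behind the grasp point. The pads swing forward as they close: fully open they stand 13 mm farther back than shut.
Start: joints at [1.197, 0.264, 1.604, -0, 1.274, -0.037], TCP at [0.223, 0.637, 0.231] pointing down, gripper open.
Joint ranges: [-2.63, 2.63], [-0.94, 2.18], [0.31, 2.57], [-1.31, 4.45], [0, 2.66], [-2.55, 2.55]. Speed limits (rad/s): [2.57, 2.57, 3.14, 3.14, 3.14, 3.14].

## Interface

Orientations are given as a rotation vector (axis times angle).
In Python, from workcell import bot gives the robot as it stands.
- The arm moves only by the tool arm_command, never from a script. Its argument "targets" is text: rows parted by semicolons, each of 7 numbers parted by spaces: the shift along the tool's x, y, z in mm, then the turn, a rotation vector about the tool's x, y, z in degrees, then the opening, from 0 (shut) to 1 (fully open). A call has 1 to 10 rows; each row is the pose to reach, as a shift and turn from the pose commanded when the call began, along the tool's axes at that moment; what a row does not reach only later rows make up. A row lasts 1/12 s, in which the tool goes at most 41.7 mm and 7.16 degrees, less where a joint would pass 70% of its speed; a pose out of reach is approached as far as the arm can. A call with a gripper value outside its range is refused whole. The fingers move at their own pace and stop on an object; "newtons" is the grip in N (left out, the last holds). Time passes only in rows, so rows that repeat a pose let the fingers close. It gives the time, the measured TCP pose, the force and the opening at its end, in the units of the state.
- bot.read_state(): the state, without advancing time (a new reading comes with each control period).
- bot.read_camera(name): name is "scene" or "top" or "wrist"; returns (picture, depth): 384x512x3 uint8, blue, green, red; 384x512 float32, m along the optical axis (not along the pixel's ray), 0 where there is no reading.
- bot.camera_params(name): a dict with "fov_y" (degrees; the focal length in pixels is half the picture's height over the tangent of half this angle, whatever the lens; pixels are square), "cx", "cy" (the principal point, pixels), "xyz" and "rotation" of the camera in the world; the wrist camera has in their place "T_tool_cam" (4x4, takes a point from camera to tool coordinates, whose origin is the TCP and whose axes are the flange's). Camera axes: x right, y up, looking along -z (the intrinsics and any distortion apply to the point x, -y, -z); pixel columns grow to the right and rows downward; lengths in m; the calibration is good to about 2 mm. A picture is of the moment at which its call begins: read the wrist's pose just before it. camera_params takes no time and is no camera call.
- bot.finish_job(): hands the job in, once; it reports no verdict.
The state is a dict: "time": time; "q": joint angles; "joint_vel": joint speeds; "joint_torque": joint torques, N m; "tool_pos": TCP position; "tcp_rot": TCP orientation; "wrist_force": force on the tool from outside, world axes, zero at the start; "torque": the same for the moment, N m; "width": opening from 0.0 (shut) to 1.0 (fully open).
Only numpy, scipy, OpenCV 4.12 (cv2) and the standard library are available. Lean on these libraries where they do the work, as an engineer would, in place of code of your own. Each camera call takes 0.05 s, during which the arm holds its last target.

## Task

Change the cartridges in the fume extractor: switch it off with the lever on its top, take the centre punch, keep the recessed release button pressed in with its tip while you push the cartridge slide all the way out, and lay the punch down on the bench. Push every spent cartridge from the slide through the sprung flap into the used-cartridge bin so that the flap falls shut behind it, then fit the fresh cartridges lying on the bench into the slide, each flat in a bay of its own. Push the slide fully home so that it latches, and only then switch the extractor on again.

Things in the scene. Friction and masses are not known exactly. Their poses are not given: they have to be found in the camera images.
- extractor: bench fume extractor, grey steel box 200 mm deep (its x, away from the robot), 125 wide (its y, to the left), 130 high, fixed; a thick hose leaves the rear half of its top (225 mm high at most) over the back of the bench. Origin: centre of its underside. The cartridge slide comes out of its right side, towards its -y; ceiling over the slide 80 mm above the bench
- power_lever (a joint): the extractor's power lever, rad: 0 leaning towards the robot = on, 1.0 leaning away = off; tips about a cross axis (the extractor's y), stays where it is left, moved by 1 to 2 N at its knob
- power_lever_tip (a point): centre of the black ball knob, 26 mm across, at the end of that lever; the lever stands on a low block on top of the extractor (block top 155 mm above the bench), its pivot 152 mm above the bench and 50 mm from this point; the knob is about 196 mm above the bench and swings 48 mm along the extractor's x. The hose begins 60 mm behind the lever's off position
- filter_slide (a joint): how far the cartridge slide stands out, m: 0 home and latched, 0.118 fully out; moves along the extractor's -y, rubs with 2 to 3 N, stays where left. A ratchet blocks it outwards every 30 mm unless the button is kept in; inwards it clicks over (push with 10 to 15 N). An open tray with a panel 14 mm thick, 79 mm high on its outer end, reaching 14 mm out from the extractor when home
- release_button (a joint): travel of the release button into its recess, m: 0 out (latching), 0.006 fully in; springs back. 3 N starts it, 6 N holds it fully in; the slide is free from 0.0035 on
- release_recess (a point): middle of the mouth of the recess, a 16 mm round hole 56 mm above the bench in the front face (to the extractor's -x) of the dark block on the slide's outer front corner; moves with the slide; axes as the extractor's. The button fills the bottom of the hole, 9 mm inside (15 mm when fully in); press it along the extractor's +x and carry the slide along by the side wall of the hole
- slide_end (a point): middle of the outer end face (to the extractor's -y) of that dark block, where the slide can be pushed home; moves with the slide; axes as the extractor's. The block is 50 mm deep (x), 46 wide (y), 33 to 79 mm above the bench, and stands out 25 mm in front of the extractor's front face
- bay_0 (a point): centre of the floor of the slide's front bay, 18 mm above the bench; moves with the slide; axes as the extractor's. A bay is 40 mm (x) by 91 mm (y): a cartridge lies in it along the extractor's y. Ribs 7 mm high round it, 20 mm wide between bays, no higher walls but the end panel. With the slide fully out it is 60 mm outside the extractor's right side
- bay_1 (a point): the same for the middle bay, 60 mm behind bay_0
- bay_2 (a point): the same for the rear bay, 60 mm behind bay_1
- punch_centre (a point): middle of the centre punch, an octagonal steel bar 12 mm thick and 118 mm long, tapering to a point at one end, about 90 g, lying on the bench; point on its axis, 6 mm above the bench as it lies; own -y points along it to the pointed end
- punch_tip (a point): the pointed end of the centre punch, 59 mm from its middle
- bin_mouth (a point): middle of the flap's lower edge on the loading sill of the used-cartridge bin, 120 mm above the bench; x points into the bin, y left. Bin: closed steel box, fixed, 128 mm wide, 167 high, 180 deep behind this point. The flat sill reaches 58 mm in front of it, 120 wide between cheeks 7 mm high. Mouth 116 wide, 40 high; behind the flap a short slippery chute falls away at 30 degrees
- bin_flap (a joint): angle of the bin's flap, rad: 0 hanging shut, up to 1.45 pushed inwards; hinged along its top edge 41 mm above the sill; a light spring (under 1 N at its lower edge) swings it shut. A cartridge whose middle is pushed past the flap tips in and slides down to the floor of the bin
- spent_0_centre (a point): spent pleated metal spark-trap cartridge, a square bar 74 mm long, 30 wide, 30 high with square end caps, about 200 g, firm to grip across its width; point at its centre, 15 mm above its underside, own x along its length; any end or long side may go first or up. Starts in bay_0, inside the extractor; absent if None at the start
- spent_1_centre (a point): spent pleated metal spark-trap cartridge, a square bar 74 mm long, 30 wide, 30 high with square end caps, about 200 g, firm to grip across its width; point at its centre, 15 mm above its underside, own x along its length; any end or long side may go first or up. Starts in bay_1, inside the extractor; absent if None at the start
- spent_2_centre (a point): spent pleated metal spark-trap cartridge, a square bar 74 mm long, 30 wide, 30 high with square end caps, about 200 g, firm to grip across its width; point at its centre, 15 mm above its underside, own x along its length; any end or long side may go first or up. Starts in bay_2, inside the extractor; absent if None at the start
- fresh_0_centre (a point): fresh pleated metal spark-trap cartridge, a square bar 74 mm long, 30 wide, 30 high with square end caps, about 200 g, firm to grip across its width; point at its centre, 15 mm above its underside, own x along its length; any end or long side may go first or up. Starts lying on the bench; absent if None at the start
- fresh_1_centre (a point): fresh pleated metal spark-trap cartridge, a square bar 74 mm long, 30 wide, 30 high with square end caps, about 200 g, firm to grip across its width; point at its centre, 15 mm above its underside, own x along its length; any end or long side may go first or up. Starts lying on the bench; absent if None at the start
There are look-alikes about, which are no part of the job. Leave any pink look-alike of the part that bears fresh_1_centre alone.

How it is judged:
By the outcome, as a careful person would: the job done as asked, in the order asked, and still so for the second after the job is handed in, with the robot touching nothing.
Of spent_0, spent_1, spent_2 only 2 to 3 are there at a start; the rules pass over those that are not, and their reading is None.
Of fresh_0, fresh_1 only 1 to 2 are there at a start; the rules pass over those that are not, and their reading is None.
At some moment in a run one of punch, fresh_0, fresh_1 may be knocked a few centimetres aside while the robot is not near it.
Once in a run the grip may slacken for a moment while it holds something.
It also fails if it takes over 210 s, if anything falls off the work surface, if the arm or the gripper's body presses on something with over 40 N, if the wrist force passes 120 N, or if a joint passes its speed limit or range.

## Working session

There is one attempt and no reset: what is moved stays moved. The work goes in short steps, Python scripts to look and compute and a tool call to move; the robot and the scene stay as the last step left them, time stands still between calls to the robot, and variables do not carry over. Pictures are saved under pics/ and viewed, and the job is handed in when it is done.

Besides the shell and the picture viewer there is one more tool, called after "Emit:" by a JSON object that holds its "name" and its "arguments", one argument or row to a line. arm_command: Moves the arm, as the interface text tells. Its arguments: {"type":"object","properties":{"targets":{"type":"string"},"newtons":{"type":"number"}},"required":["targets"]}

```bash
ls; mkdir -p pics
python3 - <<'E'
from workcell import bot
import cv2,numpy as np
print(bot.read_state())
for n in ["scene","top","wrist"]:
    p,d=bot.read_camera(n); cv2.imwrite(f"pics/{n}0.png",p); np.save(f"pics/{n}0.npy",d); print(n,bot.camera_params(n))
E
```

```text
pics
{'time': 0.0, 'q': array([ 1.19711499e+00,  2.64772823e-01,  1.60538831e+00, -3.61540886e-05,
        1.27370656e+00, -3.69170997e-02]), 'joint_vel': array([ 0.00187809, -0.00137319, -0.00070533,  0.00110209,  0.00114084,
        0.00103559]), 'joint_torque': array([-1.38878837e-03, -5.15104723e+01, -3.67322159e+01, -7.14127236e-05,
        1.26037587e-02,  1.54174973e-05]), 'tool_pos': array([0.22279665, 0.6363853 , 0.22994106]), 'tcp_rot': array([-0.52640305, -3.0967387 ,  0.00350917]), 'wrist_force': array([ 0.30311229, -0.32336038, -0.38349105]), 'torque': array([ 0.03885591, -0.03275381, -0.07411757]), 'width': 1.0060501591504922}
scene {'fov_y': 51.06427039918136, 'cx': 255.78781980288335, 'cy': 191.16597578159647, 'xyz': array([ 0.21454602, -0.27376916,  0.90638596]), 'rotation': array([ 0.506437  , -0.20151942, -0.73045188])}
top {'fov_y': 43.782124083207414, 'cx': 258.82334213476935, 'cy': 190.3410821877545, 'xyz': array([0.32089342, 0.07523251, 1.28859562]), 'rotation': array([ 0.12093681, -0.14828701, -1.5913405 ])}
wrist {'fov_y': 61.589410451651865, 'cx': 257.9790712567467, 'cy': 186.70773441921742, 'T_tool_cam': array([[ 1.91730566e-03,  9.45265560e-01,  3.26296406e-01,
         8.43513846e-02],
       [ 9.99997851e-01, -2.06950440e-03,  1.19307750e-04,
         6.39992643e-04],
       [ 7.88049354e-04,  3.26295476e-01, -9.45267497e-01,
        -1.42911409e-01],
       [ 0.00000000e+00,  0.00000000e+00,  0.00000000e+00,
         1.00000000e+00]])}
```

View pics/scene0.png

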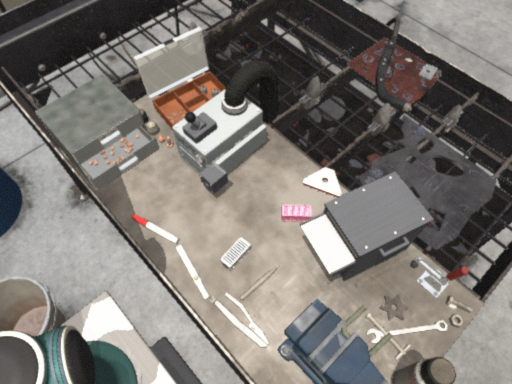

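View pics/top0.png

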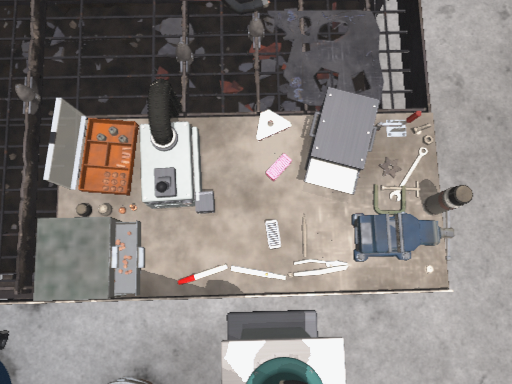

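View pics/wrist0.png

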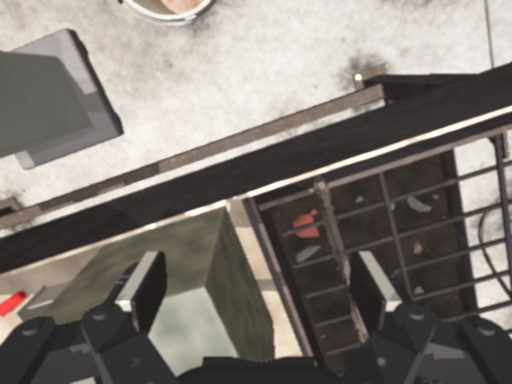

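```bash
cat > h.py <<'E'
import numpy as np,cv2
from scipy.spatial.transform import Rotation as R
from workcell import bot
def campose(n,st=None):
    c=bot.camera_params(n)
    if n=="wrist":
        st=st or bot.read_state()
        T=np.eye(4);T[:3,:3]=R.from_rotvec(st["tcp_rot"]).as_matrix();T[:3,3]=st["tool_pos"]
        T=T@c["T_tool_cam"]
    else:
        T=np.eye(4);T[:3,:3]=R.from_rotvec(c["rotation"]).as_matrix();T[:3,3]=c["xyz"]
    f=192/np.tan(np.radians(c["fov_y"]/2))
    return T,f,c["cx"],c["cy"]
def ray(cam,u,v):
    T,f,cx,cy=cam
    return T[:3,3],T[:3,:3]@np.array([(u-cx)/f,-(v-cy)/f,-1])
def atz(cam,u,v,z):
    o,d=ray(cam,u,v); return o+d*(z-o[2])/d[2]
def atd(cam,u,v,dep):
    o,d=ray(cam,u,v); return o+d*dep[int(round(v)),int(round(u))]
def cloud(cam,dep):
    T,f,cx,cy=cam
    v,u=np.mgrid[:384,:512]
    P=np.stack([(u-cx)/f*dep,-(v-cy)/f*dep,-dep],-1)
    return P@T[:3,:3].T+T[:3,3]
def proj(cam,p):
    T,f,cx,cy=cam
    q=T[:3,:3].T@(np.asarray(p)-T[:3,3])
    return np.array([cx+f*q[0]/-q[2],cy-f*q[1]/-q[2]])
def crop(p,u0,v0,u1,v1,s,name):
    c=cv2.resize(p[v0:v1,u0:u1],None,fx=s,fy=s,interpolation=cv2.INTER_CUBIC); cv2.imwrite("pics/"+name,c)
def snap(n,tag):
    st=bot.read_state(); p,d=bot.read_camera(n); cv2.imwrite(f"pics/{n}{tag}.png",p); np.save(f"pics/{n}{tag}.npy",d)
    cam=campose(n,st); np.save(f"pics/{n}{tag}_cam.npy",np.array([cam[0],],dtype=float)); return p,d,cam
def move(p,rot):
    """needed shift in tool mm & turn deg from present measured to world tcp p, R rot"""
    st=bot.read_state(); R0=R.from_rotvec(st["tcp_rot"])
    print("shift",np.round(R0.inv().apply(np.asarray(p)-st["tool_pos"])*1e3,1),"turn",np.round(np.degrees((R0.inv()*rot).as_rotvec()),1))
E
python3 - <<'E'
from h import *
p=cv2.imread("pics/top0.png")
crop(p,130,70,270,220,5,"tc1.png"); crop(p,250,130,450,290,4,"tc2.png")
p=cv2.imread("pics/scene0.png")
crop(p,160,80,300,200,5,"sc1.png")
E
```

```text
(no output)
```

View pics/tc1.png

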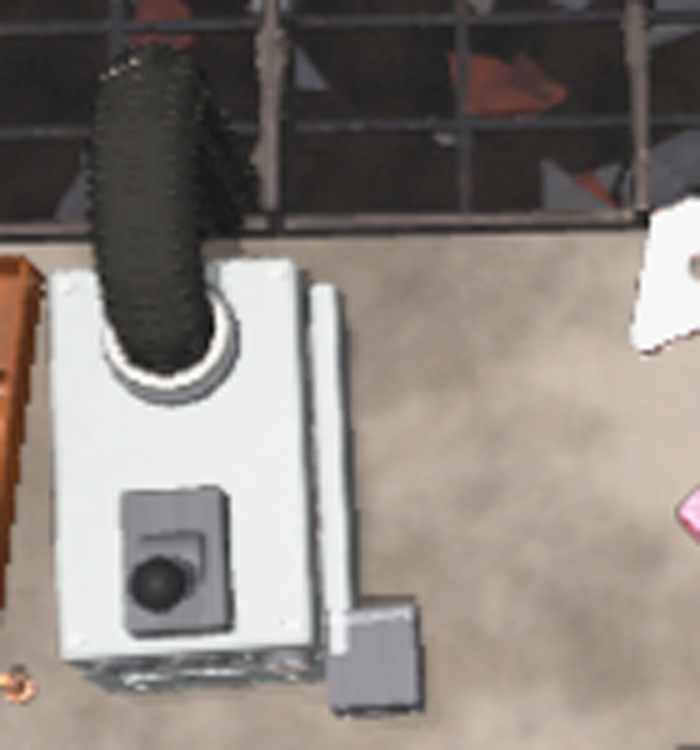

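View pics/tc2.png

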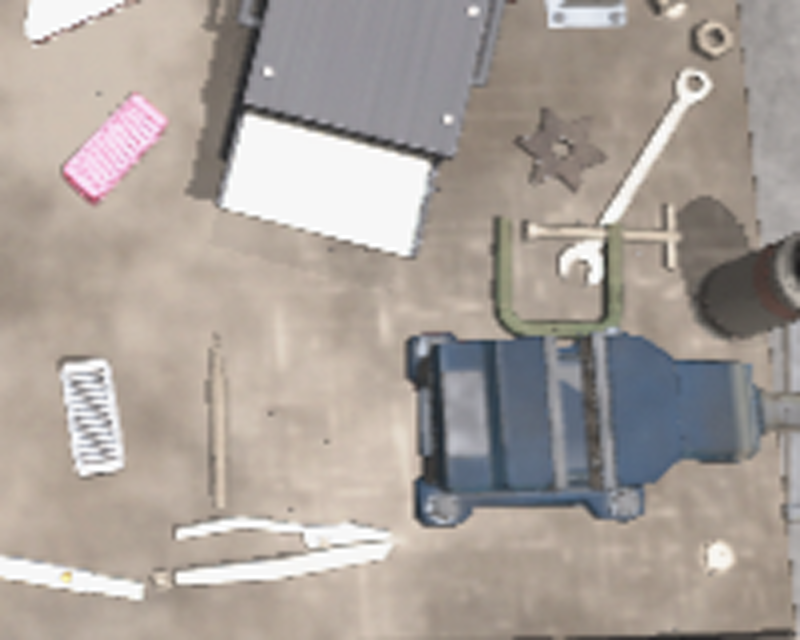

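View pics/sc1.png

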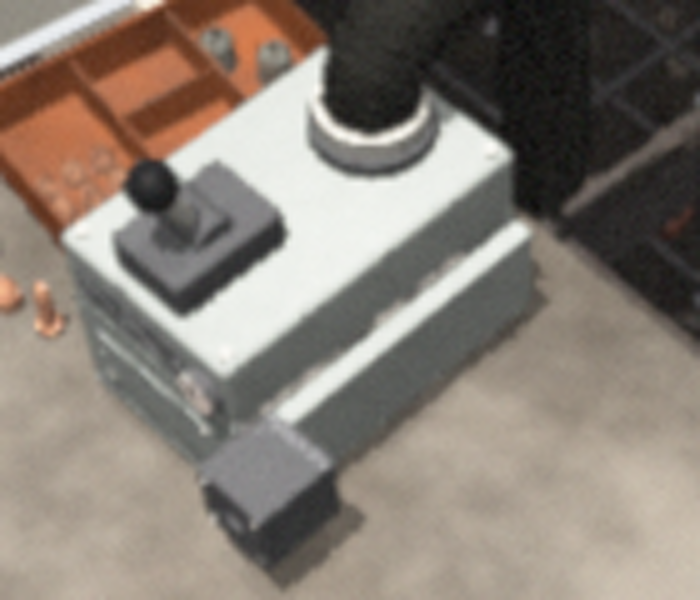

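Run:
```python
from h import *
cam=campose("top"); d=np.load("pics/top0.npy"); C=cloud(cam,d)
def a(n,u,v,z): print(n,np.round(atz(cam,u,v,z),4), np.round(C[int(round(v)),int(round(u))],4))
o=(130,70)
f=lambda u,v:(130+u/5,70+v/5)
g=lambda u,v:(250+u/4,130+v/4)
a("ext FL top",*f(62,658),.13); a("ext FR top",*f(315,645),.13); a("ext BR",*f(296,262),.13); a("ext BL",*f(50,272),.13)
a("knob",*f(157,583),.196)
a("blk BL",*f(340,612),.079);a("blk BR",*f(412,600),.079);a("blk FR",*f(418,708),.079);a("blk FL",*f(332,712),.079)
a("punch a",*g(214,336),.006);a("punch b",*g(220,505),.006)
a("fresh c",*g(92,417),.03)
for q in [(62,362),(104,360),(124,468),(82,476)]: a("fr",*g(*q),.03)
for q in [(248,110),(436,158),(413,256),(221,206)]: a("sill",*g(*q),.12)
a("pink",*g(115,148),.03)
cs=campose("scene"); ds=np.load("pics/scene0.npy")
s=lambda u,v:(160+u/5,80+v/5)
for q,z in [((155,187),.196),((230,380),.13),((65,238),.13),((512,155),.13)]:
    print("scene",np.round(atz(cs,*s(*q),z),4),np.round(atd(cs,*s(*q),ds),4))
```

```text
ext FL top [0.4993 0.3374 0.13  ] [ 0.5187  0.3684 -0.0024]
ext FR top [0.5028 0.2141 0.13  ] [0.5079 0.218  0.0979]
ext BR [0.6981 0.2231 0.13  ] [0.7413 0.2402 0.001 ]
ext BL [0.6955 0.3464 0.13  ] [ 0.7392  0.3772 -0.0015]
knob [0.5233 0.2792 0.196 ] [0.5197 0.2774 0.2103]
blk BL [0.5276 0.2074 0.079 ] [0.5287 0.2074 0.0789]
blk BR [0.533  0.1705 0.079 ] [ 0.5482  0.1784 -0.0073]
blk FR [0.4771 0.168  0.079 ] [0.4813 0.1701 0.038 ]
blk FL [0.4761 0.2117 0.079 ] [0.4796 0.2149 0.06  ]
punch a [ 0.4741 -0.0691  0.006 ] [ 4.748e-01 -7.120e-02  1.000e-04]
punch b [ 0.3608 -0.0684  0.006 ] [ 0.3614 -0.0679  0.0103]
fresh c [0.4196 0.0162 0.03  ] [0.421  0.0158 0.0205]
fr [0.4564 0.0349 0.03  ] [ 0.4613  0.0325 -0.0029]
fr [0.4571 0.0071 0.03  ] [ 0.4606  0.0054 -0.0022]
fr [ 0.3857 -0.0037  0.03  ] [ 0.3873 -0.0057 -0.0009]
fr [0.3812 0.024  0.03  ] [ 3.827e-01  2.410e-02 -2.000e-04]
sill [ 0.6029 -0.0837  0.12  ] [ 0.6008 -0.0832  0.1237]
sill [ 0.5694 -0.2005  0.12  ] [ 0.5643 -0.1961  0.138 ]
sill [ 0.5075 -0.1823  0.12  ] [ 0.5268 -0.2082 -0.001 ]
sill [ 0.5419 -0.0641  0.12  ] [ 0.5641 -0.0782 -0.0045]
pink [ 0.6004 -0.0049  0.03  ] [ 0.6023 -0.0062  0.0213]
scene [0.5258 0.2773 0.196 ] [0.5228 0.272  0.2028]
scene [0.507  0.2108 0.13  ] [0.5103 0.2164 0.121 ]
scene [0.5017 0.3328 0.13  ] [0.5025 0.3345 0.1279]
scene [0.7009 0.2219 0.13  ] [0.7671 0.2894 0.0243]
```

Run:
```python
from h import *
for n in("top","scene"):
    cam=campose(n); d=np.load(f"pics/{n}0.npy"); C=cloud(cam,d); ok=d>0
    print(n)
    for x0 in np.arange(.2,.8,.05):
        r=[]
        for y0 in np.arange(-.5,.7,.1):
            m=ok&(C[...,0]>x0)&(C[...,0]<x0+.05)&(C[...,1]>y0)&(C[...,1]<y0+.1)
            r.append("%4d"%(1000*np.percentile(C[...,2][m],99)) if m.sum()>5 else "   .")
        print("%.2f"%x0,*r)
tcp=np.array([.455,.276,.24])
ym=lambda a:R.from_euler('z',a,degrees=True)*R.from_euler('x',180,degrees=True)
print(ym(180).as_matrix().round(2)); move(tcp,ym(182))
```

```text
top
0.20 -748 -746 -749 -748 -750 -746 -745 -746 -750 -746  315 -748
0.25   24   23   23   25   24   25   24   25  104  168  168   24
0.30   68   14   15   15   15   10   17   17  144  169  168    2
0.35   85  133  133  120   12   31    4    5  147  168  168    2
0.40   90  132  133  121   13   33    4    4  106  168  168    0
0.45  206  197  131   34    7   30   81  118  118  167  168    0
0.50  204  139   16  126  123    4   81  209  155   39   40    1
0.55    4   11  168  170  167   32    4  161  154   36  175    1
0.60    9   10  169  172  169   29    4  190  174   33  178   -1
0.65   15   19  170  171  168   13    4  222  217   33  178    1
0.70   13  127  171  171  133   16    3  226  220   38  175    0
0.75    2    3    6  170   11   17    3  212  210    1  172    2
0.80   -6    8   10    9   10    1  -82   85    .    .  -83   61
scene
0.20    .    .    .    . -753 -753 -752 -752 -752 -751 -750 -752
0.25    .    .   22   22   22   22   22   22  104  166  166   22
0.30    .    .   15   13   12    9   15   16  142  166  167    .
0.35    .  131  131  118   17   29    1    1  146  166  167    .
0.40    .  131  131  120   12   30    1    1  105  167  167    .
0.45  204  194  130    2    8   30   79  116  106  166  167    .
0.50  204   15   15  126  121    2   80  208  154   37   37    0
0.55    1    8  166  168  166   30    1  159  155   19  173    0
0.60    7    8  167  168  168   28    2  187  170   31  177   -8
0.65   13   28  168  168  167   13    2  221  216   32  178    .
0.70   13  127  168  168   15   14    2  225  219   36  173    .
0.75    0    3    6  168   13   14    1  211  121    .  172    .
0.80   -8    6    8    .    8    0  -84  131    .    .  -86   61
[[-1.  0.  0.]
 [ 0.  1.  0.]
 [ 0.  0. -1.]]
shift [-338.2 -263.6   -9.3] turn [ -0.1  -0.  -21.3]
```

Emit:
{"name": "arm_command", "arguments": {
  "targets": "-338 -264 -9 0 0 -21.3 0;-338 -264 -9 0 0 -21.3 0;-338 -264 -9 0 0 -21.3 0;-338 -264 -9 0 0 -21.3 0;-338 -264 -9 0 0 -21.3 0;-338 -264 -9 0 0 -21.3 0;-338 -264 -9 0 0 -21.3 0;-338 -264 -9 0 0 -21.3 0;-338 -264 -9 0 0 -21.3 0;-338 -264 -9 0 0 -21.3 0"
}}

```text
time: 0.98
tool_pos: [0.4486, 0.2846, 0.2399]
tcp_rot: [0.055, -3.141, -0.0]
wrist_force: [0.3, 0.3, -0.2]
width: -0.002
```

Run:
```python
from h import *
snap("wrist","1")
```

```text
(no output)
```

View pics/wrist1.png

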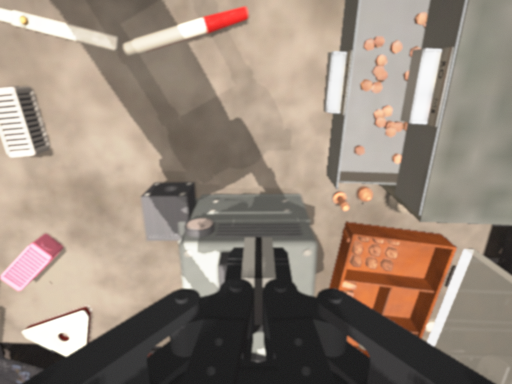

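Run:
```python
from h import *
ym=lambda a:R.from_euler('z',a,degrees=True)*R.from_euler('x',180,degrees=True)
s=bot.read_state(); print(s["tool_pos"],s["wrist_force"])
move([.480,.2775,.188],ym(182))
p=cv2.imread("pics/wrist1.png"); d=np.load("pics/wrist1.npy"); cam=campose("wrist",s)
crop(p,120,160,340,300,3.6,"w1c.png")
C=cloud(cam,d)
m=(d>0)&(C[...,2]>.074)&(C[...,2]<.084)&(C[...,1]<.215)&(C[...,1]>.15)&(C[...,0]<.54)
Q=C[m]; print(len(Q),Q.min(0),Q.max(0)); print(cv2.minAreaRect(Q[:,:2].astype(np.float32)*1000))
m=(d>0)&(C[...,2]>.125)&(C[...,2]<.134)&(C[...,1]<.4)&(C[...,1]>.2)&(C[...,0]<.6)&(C[...,0]>.48)
Q=C[m]; print(len(Q),np.percentile(Q,1,0),np.percentile(Q,99,0))
```

```text
[0.45276782 0.27844689 0.24015942] [ 2.23882317 -4.05714847 -0.74488864]
shift [-27.   -1.5  52.3] turn [-0.3  0.2 -0.2]
2041 [0.4841256  0.16162707 0.07400584] [0.53927173 0.21474706 0.08329445]
((512.0875854492188, 188.5154571533203), (54.92845916748047, 52.587337493896484), 2.0109760761260986)
3788 [0.50597596 0.21179261 0.1255369 ] [0.56213857 0.33410237 0.13236916]
```

View pics/w1c.png

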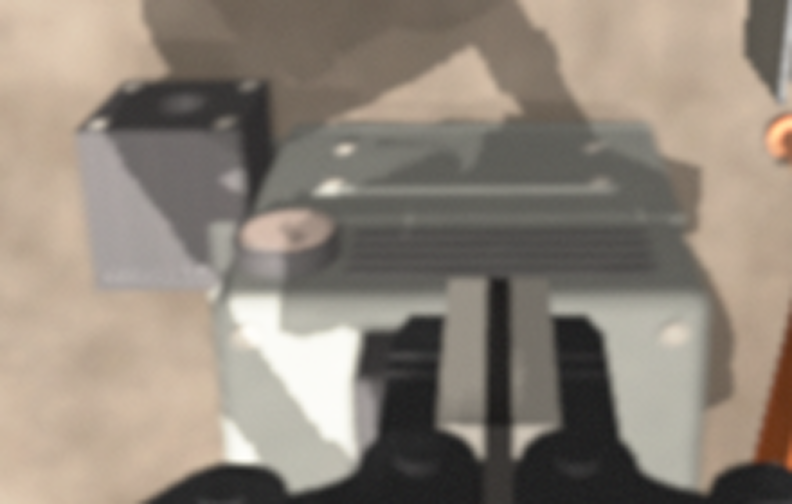

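Emit:
{"name": "arm_command", "arguments": {
  "targets": "-5 -1 52 0 0 0 0;-5 -1 52 0 0 0 0;-15 -1 52 0 0 0 0;-27 -1 52 0 0 0 0;-35 -1 52 0 0 0 0;-45 -1 52 0 0 0 0;-55 -2 52 0 0 0 0;-65 -2 52 0 0 0 0;-75 -3 52 0 0 0 0;-82 -3 52 0 0 0 0"
}}

```text
time: 1.87
tool_pos: [0.5318, 0.2867, 0.1885]
tcp_rot: [-0.055, 3.14, 0.0]
wrist_force: [-2.3, 0.9, 0.8]
width: 0.001
```

Emit:
{"name": "arm_command", "arguments": {
  "targets": "-4 0 0 0 0 0 0;-8 0 0 0 0 0 0;-11 0 0 0 0 0 0;-11 0 0 0 0 0 0;-11 0 0 0 0 0 0"
}}

```text
time: 2.28
tool_pos: [0.5413, 0.2866, 0.1877]
tcp_rot: [-0.055, 3.141, -0.001]
wrist_force: [0.1, 0.4, -0.2]
width: 0.001
```

Run:
```python
from h import *
p,d,c=snap("scene","2")
crop(p,160,80,300,200,5,"sc2.png")
s=bot.read_state(); print(s["tool_pos"],s["wrist_force"])
```

```text
[0.54122788 0.28661769 0.18785153] [-0.19822338  0.55993431  0.05694817]
```

View pics/sc2.png

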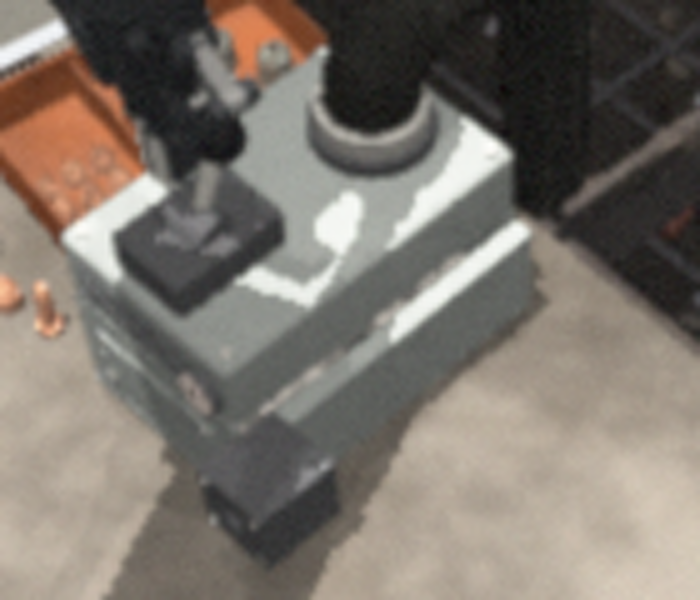

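Emit:
{"name": "arm_command", "arguments": {
  "targets": "-2 -4 0 0 0 0 0;-4 -9 0 0 0 0 0;-7 -9 0 0 0 0 0;-9 -9 0 0 0 0 0;-9 -9 0 0 0 0 0;-9 -9 0 0 0 0 0"
}}

```text
time: 2.83
tool_pos: [0.5457, 0.2774, 0.1877]
tcp_rot: [0.055, -3.13, 0.003]
wrist_force: [-14.6, -0.8, 7.8]
width: 0.004
```

Emit:
{"name": "arm_command", "arguments": {
  "targets": "-2 0 0 0 0 0 0;-4 0 0 0 0 0 0;-4 0 0 0 0 0 0;-4 0 0 0 0 0 0"
}}

```text
time: 3.17
tool_pos: [0.546, 0.2774, 0.1877]
tcp_rot: [0.055, -3.123, 0.004]
wrist_force: [-24.8, -2.0, 14.8]
width: -0.004
```

Emit:
{"name": "arm_command", "arguments": {
  "targets": "10 0 0 0 0 0 0;30 0 0 0 0 0 0;60 0 0 0 0 0 0;90 0 -30 0 0 0 0;100 0 -60 0 0 0 0.5;100 0 -60 0 0 0 0.5;100 0 -60 0 0 0 0.5;100 0 -60 0 0 0 0.5"
}}

```text
time: 3.83
tool_pos: [0.4552, 0.2746, 0.2485]
tcp_rot: [-0.055, 3.139, 0.001]
wrist_force: [0.2, -1.1, -0.1]
width: 0.502
```

Run:
```python
from h import *
p,d,c=snap("scene","3")
crop(p,160,80,300,200,4,"sc3.png")
C=cloud(c,d)
m=(d>0)&(C[...,2]>.185)&(C[...,1]>.24)&(C[...,1]<.32)&(C[...,0]<.60)&(C[...,0]>.50)
print(np.median(C[m],0) if m.any() else 0,m.sum())
p,d,c=snap("wrist","3")
s=bot.read_state(); print(s["tool_pos"],s["wrist_force"])
```

```text
[0.56416902 0.27656752 0.20208983] 103
[0.45458702 0.2742264  0.24686358] [-0.19774674 -0.78513432  0.12082995]
```

View pics/sc3.png

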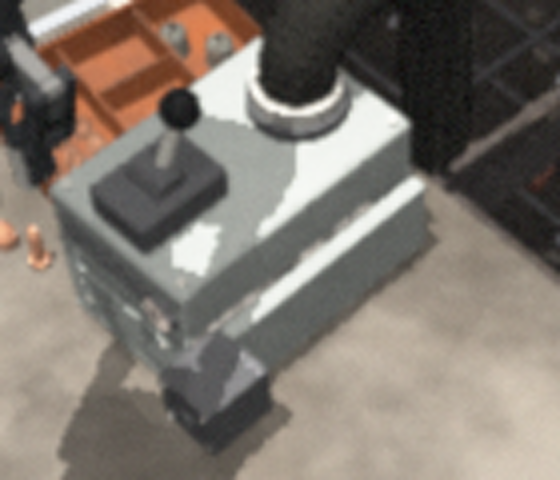

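View pics/wrist3.png

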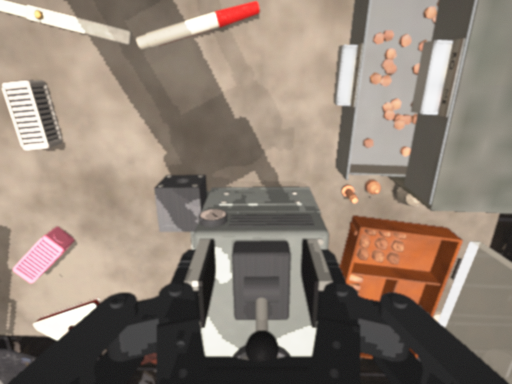

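Emit:
{"name": "arm_command", "arguments": {
  "targets": "65 -305 27 0 0 2 0.5;65 -305 27 0 0 2 0.5;65 -305 27 0 0 2 0.5;65 -305 27 0 0 2 0.5;65 -305 27 0 0 2 0.5;65 -305 27 0 0 2 0.5;65 -305 27 0 0 2 0.5;65 -305 27 0 0 2 0.5;65 -305 27 0 0 2 0.5;65 -305 27 0 0 2 0.5"
}}

```text
time: 4.77
tool_pos: [0.3997, -0.0334, 0.2198]
tcp_rot: [-0.006, -3.139, -0.001]
wrist_force: [0.7, 0.2, -0.7]
width: 0.501
```

Emit:
{"name": "arm_command", "arguments": {
  "targets": "0 0 0 0 0 0 0.5;0 0 0 0 0 0 0.5;0 0 0 0 0 0 0.5"
}}

```text
time: 5.02
tool_pos: [0.4006, -0.0313, 0.2209]
tcp_rot: [0.003, -3.141, -0.0]
wrist_force: [0.5, 0.1, -0.1]
width: 0.501
```

Run:
```python
from h import *
p,d,c=snap("wrist","4")
s=bot.read_state(); print(s["tool_pos"],s["tcp_rot"],s["wrist_force"])
cv2.imwrite("pics/w4b.png",cv2.resize(p,(800,600),interpolation=cv2.INTER_CUBIC))
```

```text
[ 0.40057935 -0.03133172  0.22092292] [ 3.23072759e-03 -3.14133479e+00 -3.24958797e-04] [-0.16653334 -0.44485137 -0.36782425]
```

View pics/w4b.png

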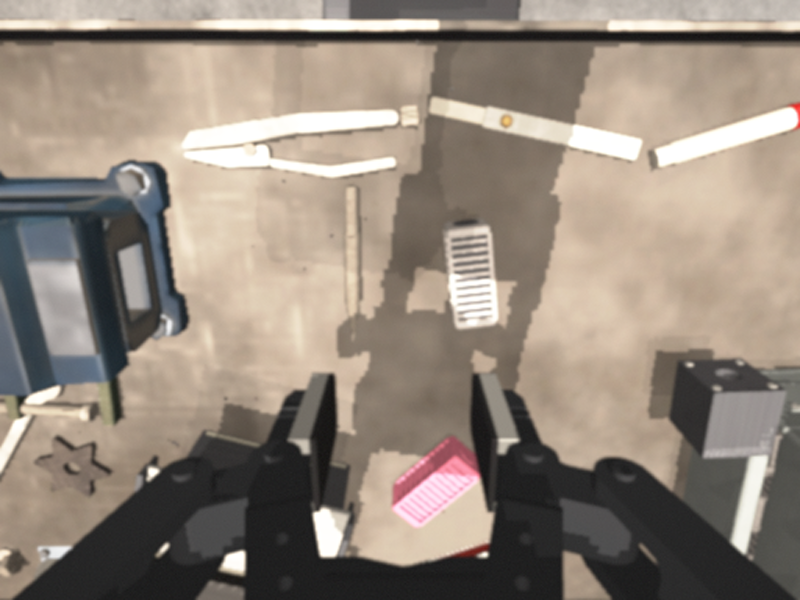

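Run:
```python
from h import *
cam=campose("wrist"); k=512/800
crop(cv2.imread("pics/wrist4.png"),200,100,260,230,5,"w4p.png")
crop(cv2.imread("pics/wrist4.png"),420,220,512,300,6,"w4k.png")
for q in [(351,188),(352,240),(352,290),(353,338)]: print(atz(cam,q[0]*k,q[1]*k,.006).round(4))
for q,z in [((468,273),.03),((732,425),.079),((727,373),.056)]: print(atz(cam,q[0]*k,q[1]*k,z).round(4))
```

```text
[ 0.3629 -0.0674  0.006 ]
[ 0.4002 -0.0678  0.006 ]
[ 0.4386 -0.0689  0.006 ]
[ 0.478  -0.0693  0.006 ]
[0.4176 0.0143 0.03  ]
[0.5066 0.1863 0.079 ]
[0.4805 0.1915 0.056 ]
```

View pics/w4p.png

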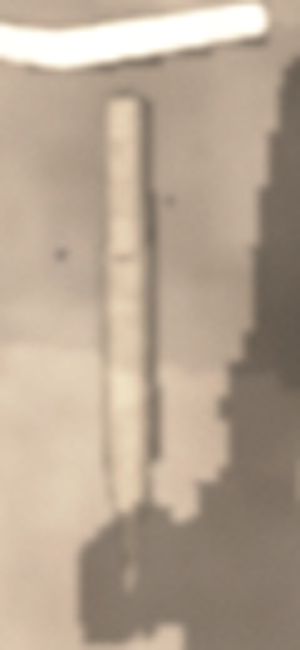

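View pics/w4k.png

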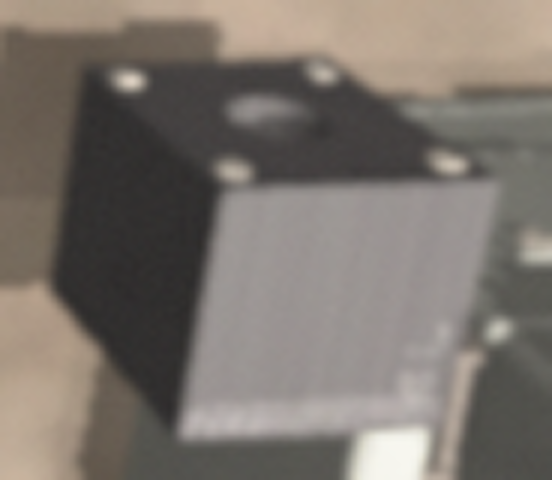

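Emit:
{"name": "arm_command", "arguments": {
  "targets": "-19 -37 40 0 0 1 0.4;-19 -37 80 0 0 1 0.4;-19 -37 120 0 0 1 0.4;-19 -37 160 0 0 1 0.4;-19 -37 190 0 0 1 0.4;-19 -37 190 0 0 1 0.4;-19 -37 190 0 0 1 0.4;-19 -37 190 0 0 1 0.4",
  "newtons": 80
}}

```text
time: 5.73
tool_pos: [0.421, -0.0691, 0.0327]
tcp_rot: [0.026, 3.139, -0.001]
wrist_force: [0.5, 0.6, 0.9]
width: 0.398
```

Run:
```python
from h import *
p,d,c=snap("wrist","5")
s=bot.read_state(); print(s["tool_pos"],s["tcp_rot"],s["wrist_force"])
crop(p,150,150,360,384,3,"w5.png")
cam=campose("wrist",bot.read_state())
# recess
T=np.load("pics/wrist4_cam.npy")[0]; cam4=(T,)+campose("wrist")[1:]
o,dd=ray(cam4,465,239.2)
ex=np.array([.9991,.042,0]); print("recess",[ (o+dd*t).round(4) for t in [(ex@(np.array([x,.19,.056])-o))/(ex@dd) for x in (.475,.478,.481)]])
for q in [(218,182),(498,182),(180,438)]: print(atz(cam4,420+q[0]/6,220+q[1]/6,.079).round(4))
```

```text
[ 0.42201341 -0.06945583  0.03365294] [ 2.58421108e-02  3.13685816e+00 -1.51007130e-03] [0.54682093 0.40147882 0.39991023]
recess [array([0.4753, 0.1834, 0.0669]), array([0.4781, 0.1872, 0.0616]), array([0.481 , 0.1911, 0.0563])]
[0.4813 0.1686 0.079 ]
[0.4812 0.2154 0.079 ]
[0.5324 0.1724 0.079 ]
```

View pics/w5.png

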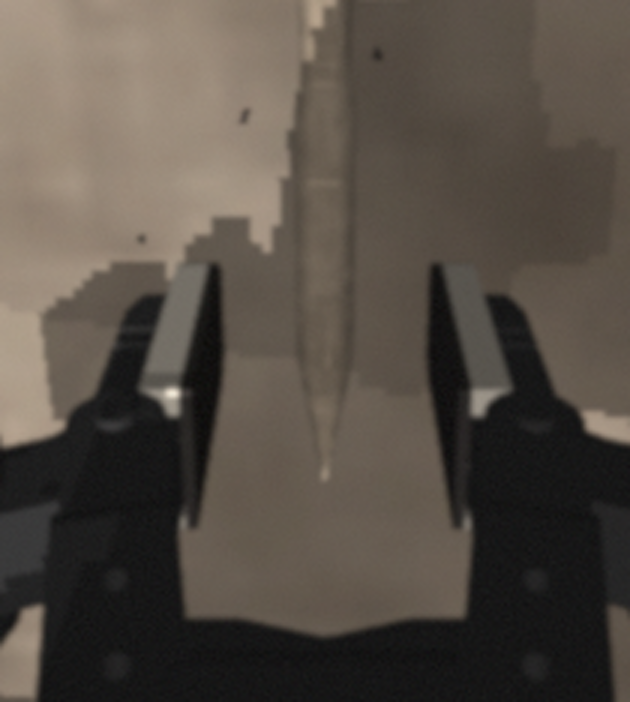

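Emit:
{"name": "arm_command", "arguments": {
  "targets": "1 1 15 0 0 0 0.4;1 1 26 0 0 0 0.4;1 1 30 0 0 0 0.4;1 1 30 0 0 0 0.4;1 1 30 0 0 0 0;1 1 30 0 0 0 0;1 1 30 0 0 0 0;1 1 30 0 0 0 0;1 1 30 0 0 0 0;1 1 30 0 0 0 0",
  "newtons": 100
}}

```text
time: 6.62
tool_pos: [0.4199, -0.0686, 0.003]
tcp_rot: [0.027, 3.139, -0.001]
wrist_force: [-2.3, -0.2, 8.9]
width: 0.081
```

Emit:
{"name": "arm_command", "arguments": {
  "targets": "0 0 0 0 0 0 0;0 0 -10 0 0 0 0;0 0 -30 0 0 0 0;0 0 -60 0 0 0 0;0 0 -90 0 0 0 0;0 0 -90 0 0 0 0;0 0 -90 0 0 0 0"
}}

```text
time: 7.2
tool_pos: [0.4207, -0.0688, 0.0941]
tcp_rot: [0.027, 3.135, -0.002]
wrist_force: [-0.3, -0.5, -1.5]
width: 0.08
```

Run:
```python
from h import *
p,d,c=snap("wrist","6")
s=bot.read_state(); print(s["tool_pos"],s["tcp_rot"],s["wrist_force"])
crop(p,150,150,360,384,3,"w6.png")
```

```text
[ 0.41902472 -0.0684836   0.09223061] [ 2.73645029e-02  3.13888783e+00 -9.41461213e-04] [-1.04799677 -0.13954429 -2.11373036]
```

View pics/w6.png

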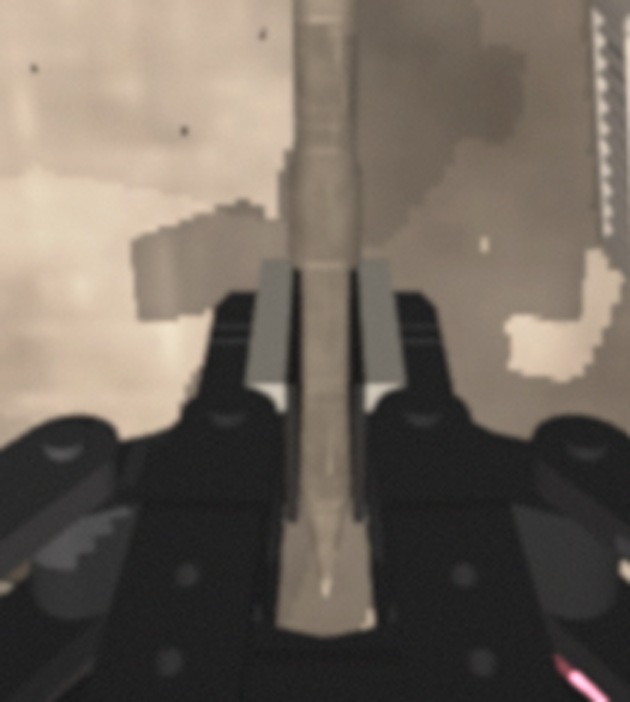

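Run:
```python
from h import *
c=bot.camera_params("wrist");T=c["T_tool_cam"];f=192/np.tan(np.radians(c["fov_y"]/2))
d=T[:3,:3]@np.array([(258.3-c["cx"])/f,-(346.7-c["cy"])/f,-1]);o=T[:3,3]
for z in(-.008,-.005,-.003,0,.003): print((o+d*(z-o[2])/d[2]).round(4))
```

```text
[-0.0529  0.001  -0.008 ]
[-0.0559  0.001  -0.005 ]
[-0.0579  0.001  -0.003 ]
[-0.061  0.001  0.   ]
[-0.064  0.001  0.003]
```

Emit:
{"name": "arm_command", "arguments": {
  "targets": "26 40 0 0 0 -1 0;26 80 0 0 0 -3.2 0;26 120 0 0 0 -3.2 0;26 160 0 0 0 -3.2 0;26 200 0 0 0 -3.2 0;26 235 0 0 0 -3.2 0;26 254 15 0 0 -3.2 0;26 254 39 0 0 -3.2 0;26 254 39 0 0 -3.2 0;26 254 39 0 0 -3.2 0"
}}

```text
time: 8.08
tool_pos: [0.3935, 0.185, 0.0495]
tcp_rot: [0.062, -3.134, 0.004]
wrist_force: [-0.5, -0.6, -0.9]
width: 0.087
```

Run:
```python
from h import *
p,d,c=snap("wrist","7")
s=bot.read_state(); print(s["tool_pos"],s["tcp_rot"],s["wrist_force"],s["width"])
crop(p,150,200,360,384,3.7,"w7.png")
p,d,c=snap("scene","7"); crop(p,160,130,280,230,6,"s7.png")
```

```text
[0.39496406 0.18522102 0.05075777] [ 6.02772948e-02 -3.13695886e+00  2.66020185e-03] [-0.19877178 -0.23434926 -1.39078515] 0.08682538772626068
```

View pics/w7.png

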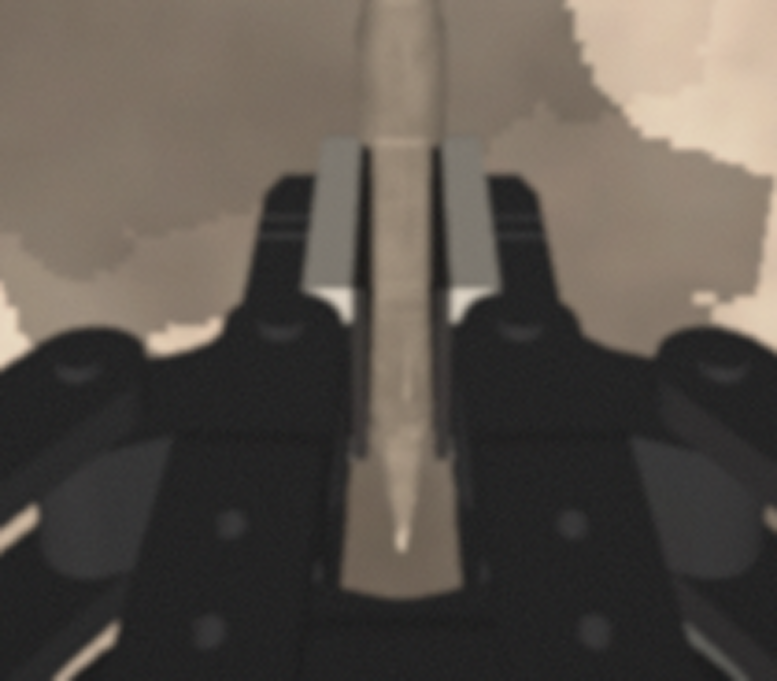

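View pics/s7.png

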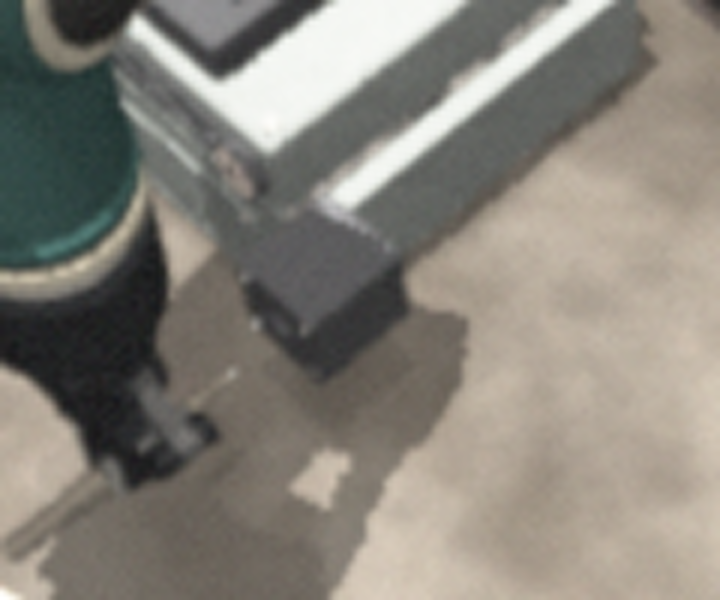

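Run:
```python
from h import *
cs=campose("scene")
for z in(.05,.053,.056,.059): print(z,"tip",atz(cs,160+235/6,130+373/6,z).round(4),"hole",atz(cs,160+285/6,130+321/6,z).round(4))
s=bot.read_state(); print(s["tool_pos"]+R.from_rotvec(s["tcp_rot"]).apply([-.0585,.001,-.003]))
```

```text
0.05 tip [0.4553 0.1875 0.05  ] hole [0.4864 0.193  0.05  ]
0.053 tip [0.4545 0.1859 0.053 ] hole [0.4854 0.1914 0.053 ]
0.056 tip [0.4536 0.1843 0.056 ] hole [0.4845 0.1897 0.056 ]
0.059 tip [0.4528 0.1827 0.059 ] hole [0.4835 0.1881 0.059 ]
[0.45457079 0.18862128 0.05465062]
```

Emit:
{"name": "arm_command", "arguments": {
  "targets": "-5 2 -1 0 0 0 0;-12 2 -1 0 0 0 0;-18 2 -1 0 0 0 0;-23 2 -1 0 0 0 0;-28 2 -1 0 0 0 0;-31 2 -1 0 0 0 0;-31 2 -1 0 0 0 0;-31 2 -1 0 0 0 0"
}}

```text
time: 8.85
tool_pos: [0.4278, 0.1892, 0.053]
tcp_rot: [0.06, -3.141, 0.0]
wrist_force: [0.7, 0.1, -1.0]
width: 0.086
```

Run:
```python
from h import *
p,d,c=snap("wrist","8")
s=bot.read_state(); print(s["tool_pos"],s["tcp_rot"],s["wrist_force"],s["width"])
crop(p,150,200,360,384,3.7,"w8.png")
p,d,c=snap("scene","8"); crop(p,160,130,280,230,6,"s8.png")
```

```text
[0.42738545 0.18917532 0.05282613] [ 6.02040327e-02 -3.14034248e+00  3.68819830e-04] [ 0.9645888   0.4106706  -1.36701819] 0.08791349837777032
```

View pics/w8.png

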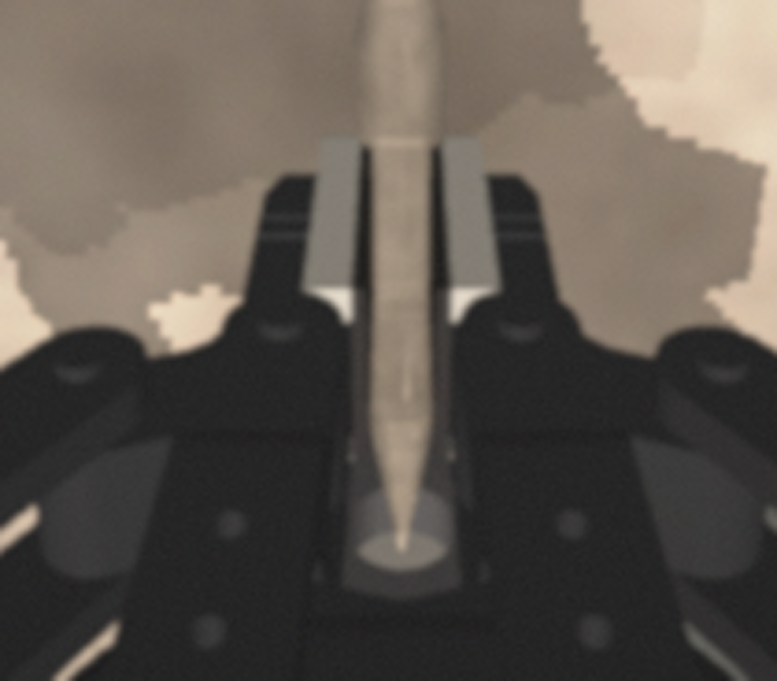

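View pics/s8.png

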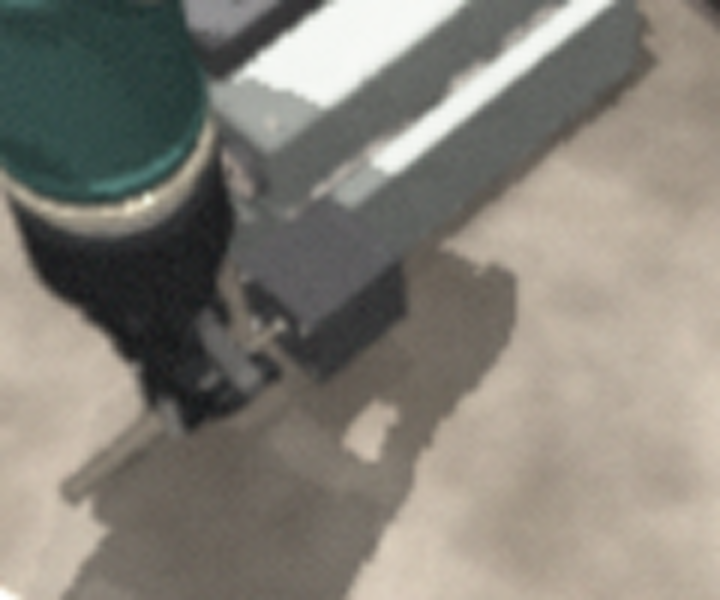

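Emit:
{"name": "arm_command", "arguments": {
  "targets": "-3 0 0 0 0 0 0;-6 0 0 0 0 0 0;-9 0 0 0 0 0 0;-11 0 0 0 0 0 0;-11 0 0 0 0 0 0;-11 0 0 0 0 0 0",
  "newtons": 120
}}

```text
time: 9.45
tool_pos: [0.4376, 0.1895, 0.0525]
tcp_rot: [0.06, -3.139, 0.001]
wrist_force: [-4.8, 0.1, -0.4]
width: 0.073
```

Emit:
{"name": "arm_command", "arguments": {
  "targets": "-2 0 0 0 0 0 0;-3 0 0 0 0 0 0;-3 0 0 0 0 0 0;-3 0 0 0 0 0 0"
}}

```text
time: 9.78
tool_pos: [0.4402, 0.1895, 0.0524]
tcp_rot: [0.06, -3.138, 0.001]
wrist_force: [-6.4, -0.0, -0.0]
width: 0.075
```

Emit:
{"name": "arm_command", "arguments": {
  "targets": "-2 0 0 0 0 0 0;-2 -3 0 0 0 0 0;-2 -6 0 0 0 0 0;-2 -10 0 0 0 0 0;-2 -14 0 0 0 0 0;-2 -18 0 0 0 0 0;-2 -18 0 0 0 0 0"
}}

```text
time: 10.37
tool_pos: [0.4418, 0.1712, 0.0521]
tcp_rot: [0.06, -3.136, 0.002]
wrist_force: [-7.8, -0.5, 0.9]
width: 0.071
```

Run:
```python
from h import *
p,d,c=snap("wrist","9")
s=bot.read_state(); print(s["tool_pos"],s["tcp_rot"],s["wrist_force"],s["width"])
crop(p,150,200,360,384,3.7,"w9.png")
```

```text
[0.44179207 0.1712598  0.05209848] [ 5.98084671e-02 -3.13606582e+00  1.65483987e-03] [-7.71973976 -0.67461651  1.2478189 ] 0.07470672555548895
```

View pics/w9.png

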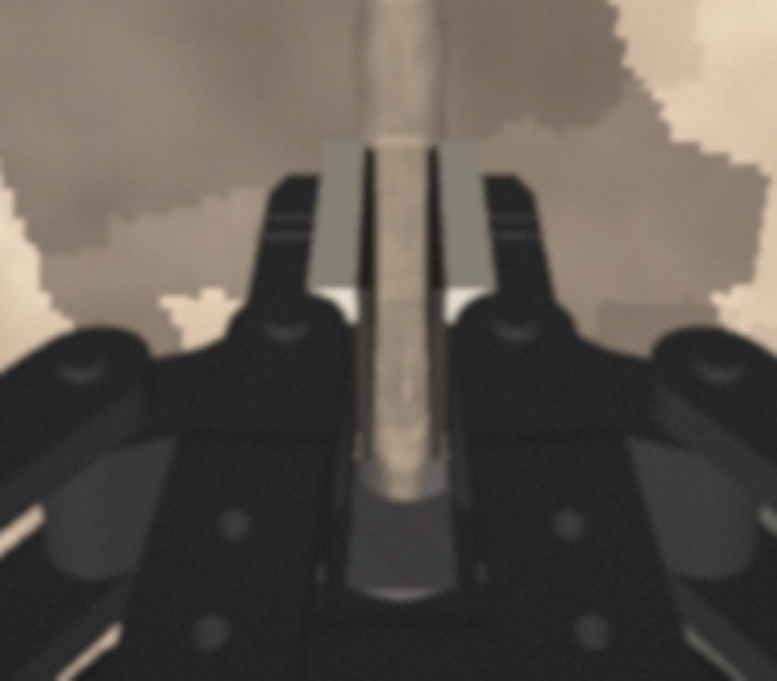

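Emit:
{"name": "arm_command", "arguments": {
  "targets": "-0.5 -6 0 0 0 0 0;-0.5 -12 0 0 0 0 0;-0.5 -18 0 0 0 0 0;-0.5 -24 0 0 0 0 0;-0.5 -30 0 0 0 0 0;-0.5 -36 0 0 0 0 0;-0.5 -42 0 0 0 0 0;-0.5 -48 0 0 0 0 0;-0.5 -50 0 0 0 0 0;-0.5 -50 0 0 0 0 0"
}}

```text
time: 11.25
tool_pos: [0.4439, 0.1212, 0.052]
tcp_rot: [0.06, -3.135, 0.001]
wrist_force: [-7.6, -0.1, 0.7]
width: 0.076
```

Emit:
{"name": "arm_command", "arguments": {
  "targets": "-0.5 -6 0 0 0 0 0;-0.5 -12 0 0 0 0 0;-0.5 -18 0 0 0 0 0;-0.5 -24 0 0 0 0 0;-0.5 -30 0 0 0 0 0;-0.5 -36 0 0 0 0 0;-0.5 -42 0 0 0 0 0;-0.5 -46 0 0 0 0 0;-0.5 -48 0 0 0 0 0;-0.5 -48 0 0 0 0 0"
}}

```text
time: 12.08
tool_pos: [0.4459, 0.0734, 0.0517]
tcp_rot: [0.06, -3.135, 0.001]
wrist_force: [-7.6, 0.0, -0.8]
width: 0.076
```

Run:
```python
from h import *
p,d,c=snap("wrist","10")
s=bot.read_state(); print(s["tool_pos"],s["tcp_rot"],s["wrist_force"],s["width"])
crop(p,150,200,360,384,3.7,"w10.png")
p,d,c=snap("scene","10"); crop(p,160,100,300,220,5,"s10.png")
```

```text
[0.44594421 0.07344007 0.05171878] [ 5.98683210e-02 -3.13476050e+00  1.22127089e-03] [-6.9025887  -0.27222396 -0.53865869] 0.07115725535715922
```

View pics/w10.png

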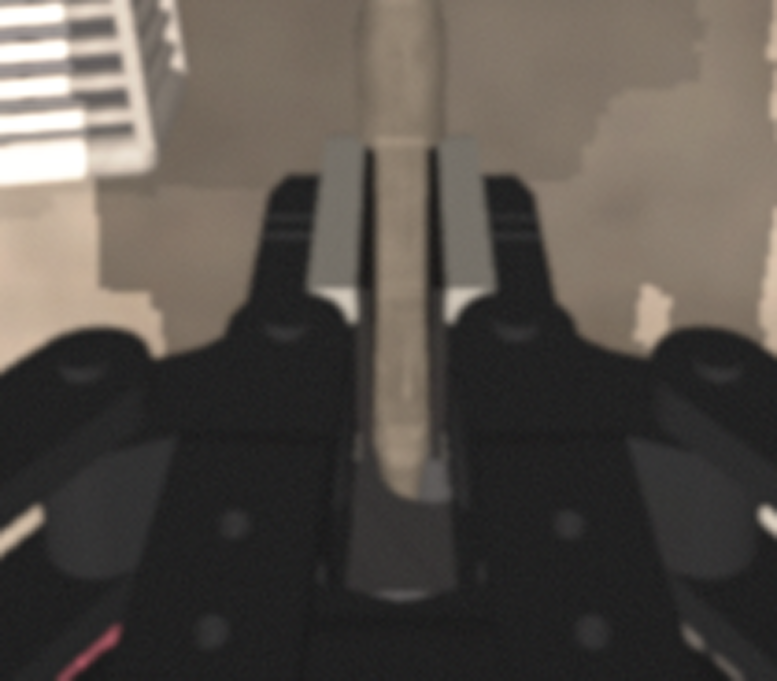

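View pics/s10.png

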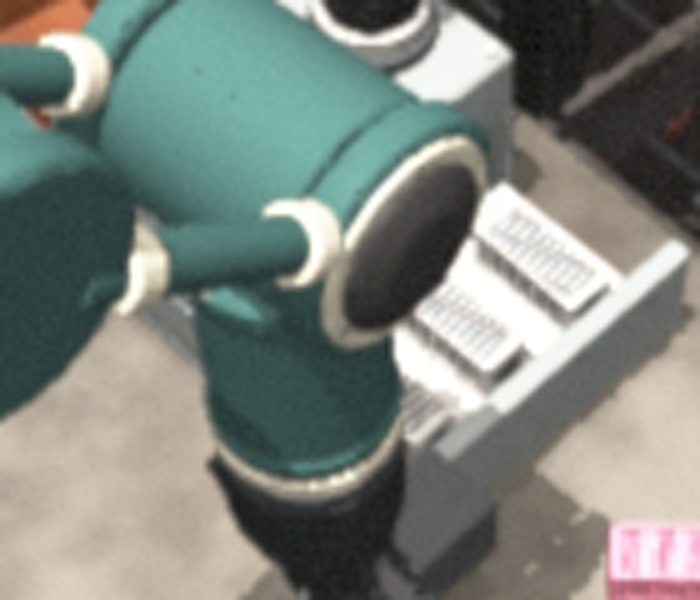

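Emit:
{"name": "arm_command", "arguments": {
  "targets": "-0.5 -2 0 0 0 0 0;-0.5 -4 0 0 0 0 0;-0.5 -6 0 0 0 0 0;-0.5 -6 0 0 0 0 0;-0.5 -6 0 0 0 0 0"
}}

```text
time: 12.6
tool_pos: [0.4463, 0.0678, 0.0516]
tcp_rot: [0.06, -3.134, 0.001]
wrist_force: [-7.9, 0.8, 0.1]
width: 0.074
```

Emit:
{"name": "arm_command", "arguments": {
  "targets": "-0.5 -2 0 0 0 0 0;-0.5 -4 0 0 0 0 0;-0.5 -4 0 0 0 0 0;-0.5 -4 0 0 0 0 0"
}}

```text
time: 12.93
tool_pos: [0.4464, 0.0658, 0.0516]
tcp_rot: [0.059, -3.133, -0.005]
wrist_force: [-10.2, 9.4, -0.1]
width: 0.074
```

Emit:
{"name": "arm_command", "arguments": {
  "targets": "3 3 0 0 0 0 0;20 4 0 0 0 0 0;40 4 0 0 0 0 0;48 40 0 0 0 0 0;48 80 0 0 0 0 0;48 105 20 0 0 0 0;48 105 40 0 0 0 0;48 105 46 0 0 0 0;48 105 46 0 0 0 0;48 105 46 0 0 0 0"
}}

```text
time: 13.77
tool_pos: [0.4004, 0.1675, 0.0077]
tcp_rot: [-0.06, 3.138, 0.001]
wrist_force: [3.4, 1.3, -2.8]
width: 0.076
```

Emit:
{"name": "arm_command", "arguments": {
  "targets": "0 0 1 0 0 0 0;0 0 2 0 0 0 0;0 0 2 0 0 0 0;0 0 2 0 0 0 0"
}}

```text
time: 14.1
tool_pos: [0.4004, 0.1673, 0.0062]
tcp_rot: [-0.059, 3.137, 0.002]
wrist_force: [5.9, 0.7, 1.7]
width: 0.072
```

Emit:
{"name": "arm_command", "arguments": {
  "targets": "0 0 -15 0 0 0 0;0 0 -45 0 0 0 0;-10 0 -60 0 0 7 0;-25 0 -60 0 0 14 0;-25 12 -60 0 0 21 0;-25 12 -60 0 0 28 0;-25 12 -60 0 0 35 0;-25 12 -60 0 0 42 0;-25 12 -60 0 0 49 0;-25 12 -60 0 0 56 0"
}}

```text
time: 14.93
tool_pos: [0.4206, 0.179, 0.064]
tcp_rot: [-1.428, -2.795, 0.006]
wrist_force: [-0.2, 0.4, -0.6]
width: 0.077
```

Emit:
{"name": "arm_command", "arguments": {
  "targets": "0 0 0 0 0 7 0;0 0 0 0 0 14 0;0 0 0 0 0 21 0;0 0 0 0 0 28 0;0 0 0 0 0 35 0;0 0 0 0 0 35 0;0 0 0 0 0 35 0"
}}

```text
time: 15.52
tool_pos: [0.4214, 0.1793, 0.0643]
tcp_rot: [-2.193, -2.247, 0.005]
wrist_force: [0.4, 0.3, -1.3]
width: 0.072
```

Run:
```python
from h import *
p,d,c=snap("wrist","11")
s=bot.read_state(); print(s["tool_pos"],s["tcp_rot"],s["wrist_force"],s["width"])
```

```text
[0.42173996 0.17947731 0.06444834] [-2.19367755 -2.24751364  0.00369992] [ 0.3341487   0.5196594  -0.99692835] 0.07641822806401831
```

View pics/wrist11.png

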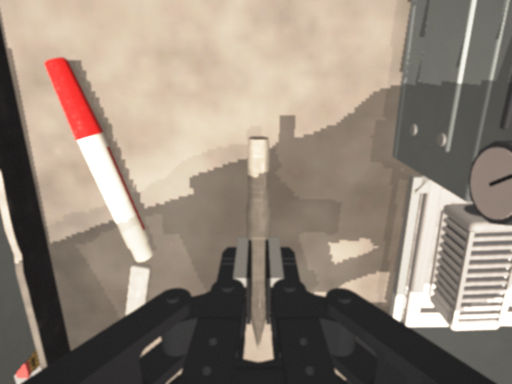

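Emit:
{"name": "arm_command", "arguments": {
  "targets": "0 0 20 0 0 0 0;0 0 40 0 0 0 0;0 0 54 0 0 0 0;0 0 58 0 0 0 0;0 0 60 0 0 0 0;0 0 61 0 0 0 0;0 0 61 0 0 0 0;0 0 61 0 0 0 0.25;0 0 61 0 0 0 0.25;0 0 61 0 0 0 0.25"
}}

```text
time: 16.4
tool_pos: [0.4238, 0.1804, 0.0049]
tcp_rot: [2.197, 2.244, 0.003]
wrist_force: [-0.6, 0.4, 0.1]
width: 0.246
```

Emit:
{"name": "arm_command", "arguments": {
  "targets": "0 0 -20 0 0 0 0.45;0 0 -60 0 0 0 0.45;0 0 -100 0 0 0 0.45;0 0 -140 0 0 0 0.45;0 0 -140 0 0 0 0.45;0 0 -140 0 0 0 0.45"
}}

```text
time: 16.9
tool_pos: [0.4259, 0.1812, 0.148]
tcp_rot: [2.195, 2.242, 0.012]
wrist_force: [-0.1, -0.9, -1.1]
width: 0.452
```

Run:
```python
from h import *
p,d,c=snap("wrist","12")
s=bot.read_state(); print(s["tool_pos"],s["tcp_rot"],s["wrist_force"],s["width"])
snap("top","12")
```

```text
[0.42389187 0.18045604 0.14545226] [2.19680442 2.24371188 0.00479275] [-0.15019544 -0.32320884 -0.95866031] 0.4476508047190656
```

View pics/wrist12.png

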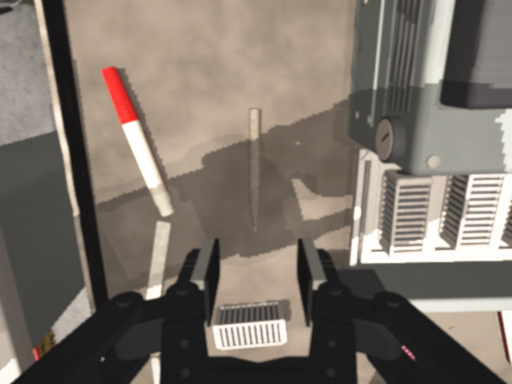

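View pics/top12.png

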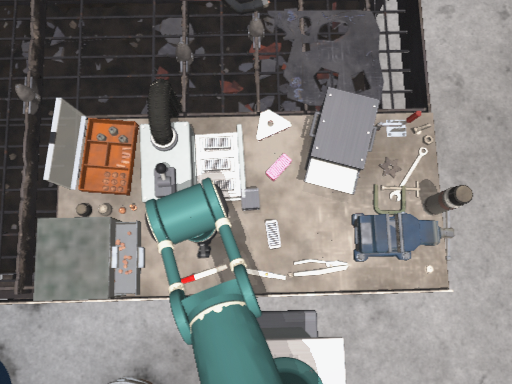

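Emit:
{"name": "arm_command", "arguments": {
  "targets": "0 0 -30 0 0 0 0.45;0 0 -70 0 0 0 0.45;-20 40 -105 0 0 -1 0.45;-52 80 -105 0 0 -1 0.45;-52 119 -105 0 0 -1 0.45;-52 119 -105 0 0 -1 0.45;-52 119 -105 0 0 -1 0.45;-52 119 -105 0 0 -1 0.45;-52 119 -105 0 0 -1 0.45"
}}

```text
time: 17.75
tool_pos: [0.5411, 0.1305, 0.2465]
tcp_rot: [-2.176, -2.261, 0.006]
wrist_force: [0.6, 0.1, -0.5]
width: 0.449
```

Run:
```python
from h import *
p,d,c=snap("wrist","13")
s=bot.read_state(); print(s["tool_pos"],s["tcp_rot"],s["wrist_force"],s["width"])
cv2.imwrite("pics/w13b.png",cv2.resize(p,(800,600),interpolation=cv2.INTER_CUBIC))
```

```text
[0.54113236 0.13074803 0.24704572] [-2.17607048 -2.26245029  0.00499788] [ 0.00255652  0.18426725 -0.47739037] 0.4473794759817159
```

View pics/w13b.png

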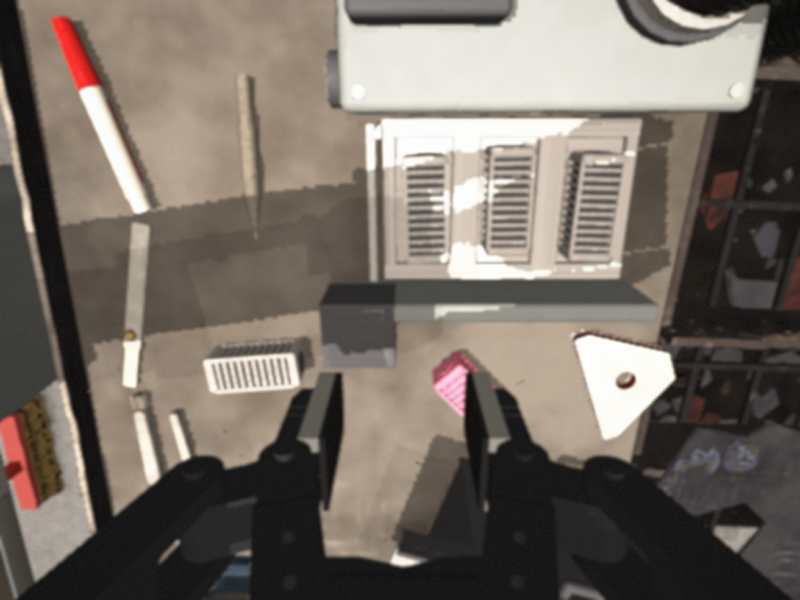

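Run:
```python
from h import *
p=cv2.imread("pics/wrist13.png"); d=np.load("pics/wrist13.npy")
T=np.load("pics/wrist13_cam.npy")[0]; cam=(T,)+campose("wrist")[1:]
C=cloud(cam,d)
m=(d>0)&(C[...,2]>.041)&(C[...,2]<.055)&(C[...,1]>.10)&(C[...,1]<.205)&(C[...,0]>.49)&(C[...,0]<.72)
m=cv2.morphologyEx(m.astype(np.uint8),cv2.MORPH_CLOSE,np.ones((3,3)))
n,l,s,_=cv2.connectedComponentsWithStats(m)
for i in range(1,n):
    if s[i,4]>60:
        Q=C[(l==i)&(d>0)]; Q=Q[(Q[:,2]>.041)&(Q[:,2]<.055)]; print(s[i],cv2.minAreaRect((Q[:,:2]*1000).astype(np.float32)),np.percentile(Q,2,0).round(4),np.percentile(Q,98,0).round(4))
crop(p,230,65,430,190,4,"w13c.png")
```

```text
[ 310   93   33   71 2021] ((610.5242309570312, 163.89794921875), (30.38898277282715, 73.79688262939453), 2.9456465244293213) [0.5955 0.1287 0.0438] [0.6253 0.1992 0.0492]
[ 362   97   39   71 2065] ((669.7953491210938, 161.96107482910156), (31.080366134643555, 74.42284393310547), 0.8586034178733826) [0.6546 0.1268 0.0434] [0.6841 0.1977 0.0492]
[ 257   98   30   71 1939] ((553.6223754882812, 155.8086395263672), (29.798616409301758, 74.85994720458984), 4.690991401672363) [0.5388 0.1207 0.0438] [0.5684 0.1915 0.0492]
[269 183 142   5 564] ((631.0895385742188, 103.39279174804688), (154.6796112060547, 1.5309447050094604), 2.6066408157348633) [0.5574 0.1001 0.0413] [0.7049 0.1064 0.0543]
```

View pics/w13c.png

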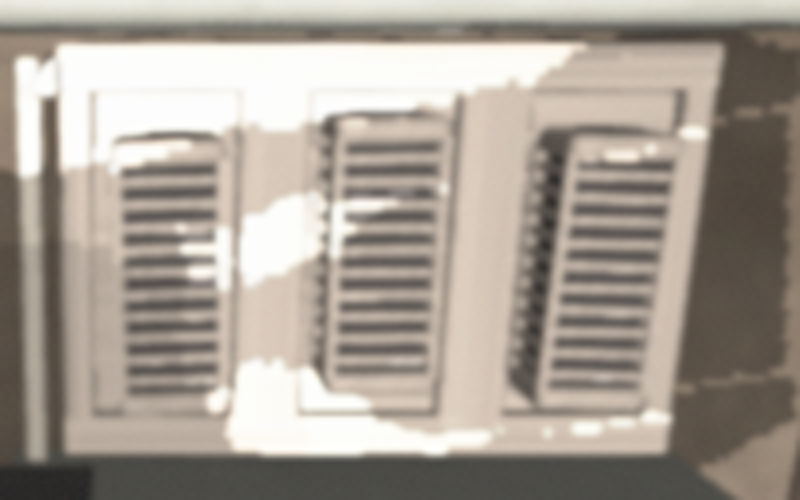

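Emit:
{"name": "arm_command", "arguments": {
  "targets": "5 14 40 0 0 -2.5 0.45;5 14 80 0 0 -2.5 0.45;5 14 120 0 0 -2.5 0.45;5 14 150 0 0 -2.5 0.45;5 14 180 0 0 -2.5 0.45;5 14 180 0 0 -2.5 0.45;5 14 180 0 0 -2.5 0.45;5 14 180 0 0 -2.5 0.45",
  "newtons": 60
}}

```text
time: 18.47
tool_pos: [0.5573, 0.1368, 0.0706]
tcp_rot: [2.127, 2.311, 0.002]
wrist_force: [1.0, -0.5, 0.3]
width: 0.447
```

Run:
```python
from h import *
p,d,c=snap("wrist","14")
s=bot.read_state(); print(s["tool_pos"],s["tcp_rot"],s["wrist_force"],s["width"])
crop(p,130,100,390,384,2.1,"w14.png")
```

```text
[0.55839323 0.13685889 0.07164102] [2.12620165 2.30957771 0.00512257] [0.57791463 0.89131561 1.22724496] 0.45106393818393203
```

View pics/w14.png

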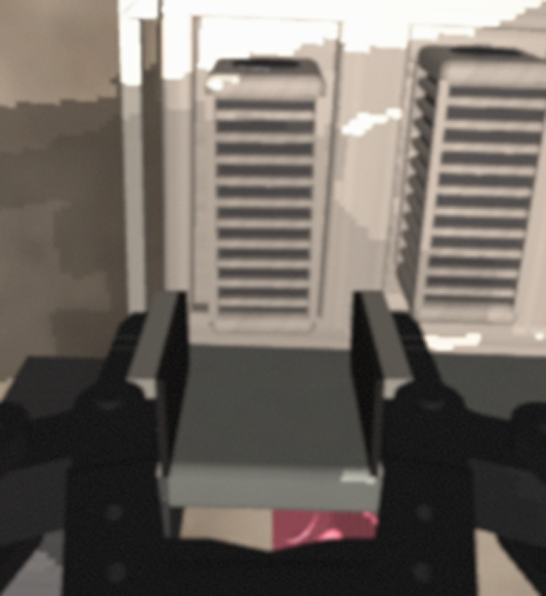

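Emit:
{"name": "arm_command", "arguments": {
  "targets": "0 0 0 0 0 0 0.45;0 0 10 0 0 0 0.45;0 0 22 0 0 0 0.45;0 0 34 0 0 0 0.45;0 0 34 0 0 0 0.45;0 0 34 0 0 0 0.45"
}}

```text
time: 19.02
tool_pos: [0.5552, 0.1358, 0.0331]
tcp_rot: [-2.127, -2.309, 0.005]
wrist_force: [-0.3, 0.3, -0.2]
width: 0.454
```

Emit:
{"name": "arm_command", "arguments": {
  "targets": "0 0 4 0 0 0 0.45;0 0 7 0 0 0 0.45;0 0 7 0 0 0 0.45;0 0 7 0 0 0 0;0 0 7 0 0 0 0;0 0 7 0 0 0 0;0 0 7 0 0 0 0;0 0 7 0 0 0 0;0 0 7 0 0 0 0",
  "newtons": 80
}}

```text
time: 19.77
tool_pos: [0.5571, 0.1362, 0.0282]
tcp_rot: [2.128, 2.31, 0.001]
wrist_force: [0.1, -0.9, 0.2]
width: 0.332
```

Emit:
{"name": "arm_command", "arguments": {
  "targets": "0 0 -10 0 0 0 0;0 0 -40 0 0 0 0;0 0 -80 0 0 0 0;0 0 -120 0 0 0 0;0 0 -140 0 0 0 0;0 0 -140 0 0 0 0"
}}

```text
time: 20.27
tool_pos: [0.5612, 0.1371, 0.1757]
tcp_rot: [2.123, 2.305, 0.016]
wrist_force: [1.3, -0.5, -0.1]
width: 0.332
```

Run:
```python
from h import *
p,d,c=snap("wrist","15")
s=bot.read_state(); print(s["tool_pos"],s["tcp_rot"],s["wrist_force"],s["width"])
ym=lambda a:R.from_euler('z',a,degrees=True)*R.from_euler('x',180,degrees=True)
bx=np.array([.960,-.279,0]); M=np.array([.582,-.140,.12])
for k in (.12,): move(M-bx*k+[0,0,.1],ym(-16.2))
```

```text
[0.5593009  0.13669244 0.17227592] [2.12537535 2.3074704  0.00959669] [ 0.0445618   0.52333755 -2.54975408] 0.3323957555469425
shift [-234.8 -111.8  -48.8] turn [  0.2  -0.4 110.9]
```

View pics/wrist15.png

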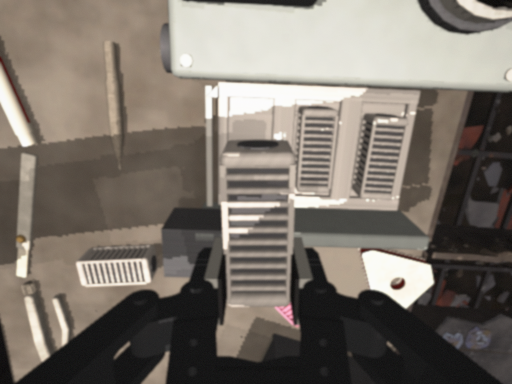

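Emit:
{"name": "arm_command", "arguments": {
  "targets": "-20 -10 -30 0 0 7 0;-50 -24 -49 0 0 14 0;-80 -40 -49 0 0 21 0;-110 -55 -49 0 0 28 0;-140 -70 -49 0 0 35 0;-170 -80 -49 0 0 42 0;-200 -95 -49 0 0 49 0;-235 -112 -49 0 0 56 0;-235 -112 -49 0 0 63 0;-235 -112 -49 0 0 70 0"
}}

```text
time: 21.15
tool_pos: [0.4618, -0.1089, 0.2144]
tcp_rot: [-3.07, -0.655, 0.007]
wrist_force: [0.6, 0.3, -2.7]
width: 0.332
```

Emit:
{"name": "arm_command", "arguments": {
  "targets": "0 0 0 0 0 7 0;0 0 0 0 0 14 0;0 0 0 0 0 21 0;0 0 0 0 0 28 0;0 0 0 0 0 35 0;0 0 0 0 0 41 0;0 0 0 0 0 41 0;0 0 0 0 0 41 0;0 0 0 0 0 41 0"
}}

```text
time: 21.9
tool_pos: [0.4636, -0.1069, 0.2157]
tcp_rot: [-3.11, 0.441, 0.004]
wrist_force: [0.0, -0.2, -2.5]
width: 0.332
```

Run:
```python
from h import *
p,d,c=snap("wrist","16")
s=bot.read_state(); print(s["tool_pos"],s["tcp_rot"],s["wrist_force"],s["width"])
p,d,c=snap("scene","16")
crop(p,260,160,460,310,4,"s16.png")
ym=lambda a:R.from_euler('z',a,degrees=True)*R.from_euler('x',180,degrees=True)
bx=np.array([.960,-.279,0]); M=np.array([.582,-.140,.12])
for k in (.075,): move(M-bx*k+[0,0,.013],ym(-16.2))
```

```text
[ 0.46384908 -0.10700711  0.2160371 ] [-3.11008744e+00  4.41932145e-01  2.95037037e-03] [ 0.10130211 -0.56556972 -1.1494623 ] 0.3282467207693524
shift [47.5 -1.3 83.3] turn [-0.   0.1 -0. ]
```

View pics/wrist16.png

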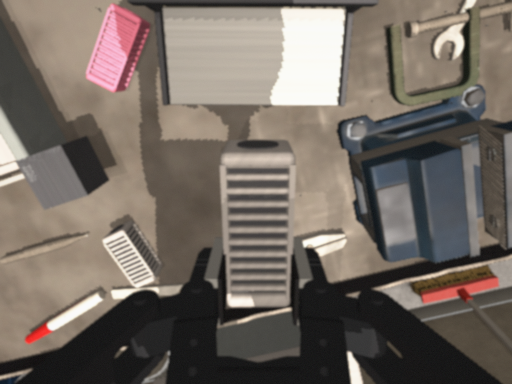

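View pics/s16.png

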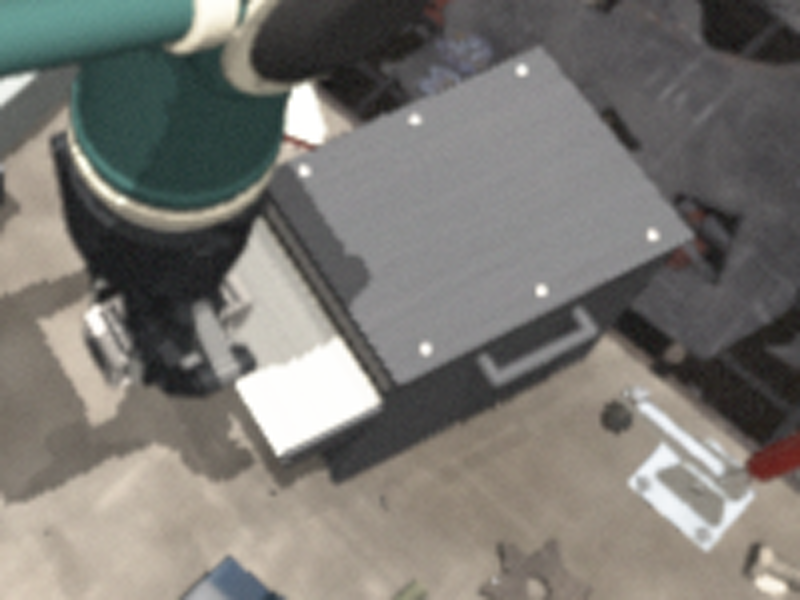

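Run:
```python
from h import *
cam=campose("wrist")
P=[atz(cam,*q,.12).round(4) for q in [(168,104),(342,104),(161,8),(348,8)]]
print(P)
s=bot.read_state();Ri=R.from_rotvec(s["tcp_rot"]).inv()
for p in P: print(Ri.apply(p-s["tool_pos"])*1000)
p=cv2.imread("pics/wrist16.png");crop(p,140,0,370,130,3.4,"w16c.png")
```

```text
[array([ 0.5442, -0.0623,  0.12  ]), array([ 0.5094, -0.1829,  0.12  ]), array([ 0.603 , -0.0803,  0.12  ]), array([ 0.5688, -0.1987,  0.12  ])]
[ 64.56147174 -65.33295555  96.28822574]
[64.79551239 60.18734251 96.2873146 ]
[126.04857375 -64.4552533   96.21124897]
[126.24490242  58.78500577  96.21039627]
```

View pics/w16c.png

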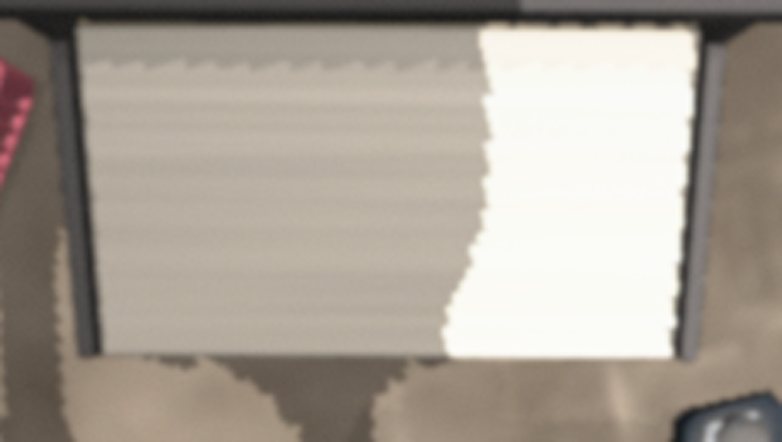

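Emit:
{"name": "arm_command", "arguments": {
  "targets": "20 -2 20 0 0 0 0;50 -2 45 0 0 0 0;50 -2 70 0 0 0 0;50 -2 82 0 0 0 0;50 -2 84 0 0 0 0;50 -2 84 0 0 0 0;50 -2 84 0 0 0 0"
}}

```text
time: 22.58
tool_pos: [0.5129, -0.1193, 0.1339]
tcp_rot: [3.11, -0.445, 0.001]
wrist_force: [0.1, -0.6, -1.5]
width: 0.33
```

Emit:
{"name": "arm_command", "arguments": {
  "targets": "8 0 0 0 0 0 0;16 0 0 0 0 0 0;24 0 0 0 0 0 0;32 0 0 0 0 0 0;40 0 0 0 0 0 0;48 0 0 0 0 0 0;54 0 0 0 0 0 0;54 0 0 0 0 0 0;54 0 0 0 0 0 0"
}}

```text
time: 23.33
tool_pos: [0.5654, -0.1347, 0.133]
tcp_rot: [3.11, -0.445, 0.0]
wrist_force: [-0.2, 0.4, -2.6]
width: 0.329
```

Run:
```python
from h import *
s=bot.read_state(); print(s["tool_pos"],s["tcp_rot"],s["wrist_force"],s["width"])
p,d,c=snap("scene","17")
crop(p,260,160,460,310,4,"s17.png")
```

```text
[ 0.56544956 -0.13467316  0.13299754] [ 3.10983011e+00 -4.45327954e-01  2.22894669e-04] [-0.24948849  0.3502765  -2.62460677] 0.3289920016288556
```

View pics/s17.png

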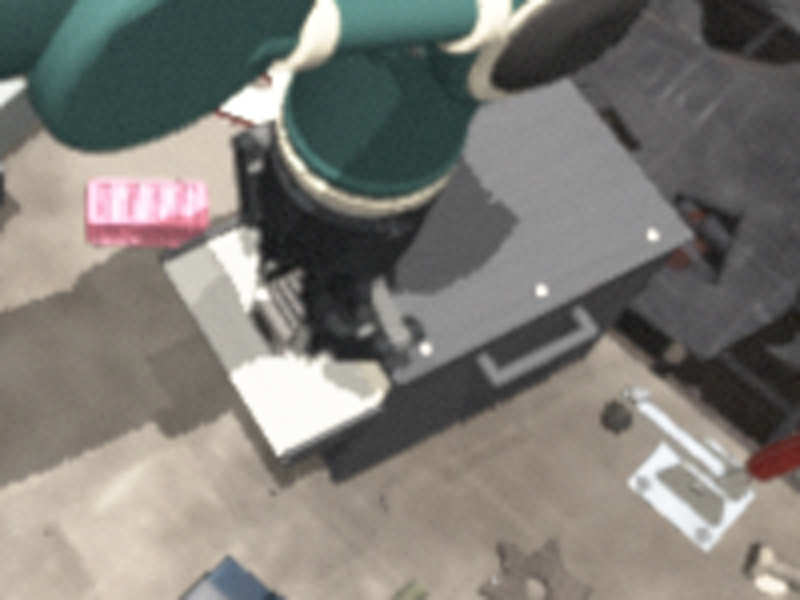

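Emit:
{"name": "arm_command", "arguments": {
  "targets": "2 0 1 0 0 0 0;3 0 2 0 0 0 0;3 0 2 0 0 0 0;3 0 2 0 0 0 0.45;3 0 2 0 0 0 0.45;3 0 2 0 0 0 0.45;3 0 2 0 0 0 0.45"
}}

```text
time: 23.97
tool_pos: [0.5682, -0.1354, 0.1316]
tcp_rot: [3.11, -0.445, 0.002]
wrist_force: [-0.2, -0.0, 0.3]
width: 0.449
```

Run:
```python
from h import *
s=bot.read_state(); print(s["tool_pos"],s["tcp_rot"],s["wrist_force"],s["width"])
p,d,c=snap("scene","18")
crop(p,260,160,460,310,4,"s18.png")
```

```text
[ 0.56815684 -0.13542349  0.13163253] [ 3.10973550e+00 -4.45335430e-01  1.82397763e-03] [-0.19673222 -0.01768797  0.29345407] 0.4493186143488933
```

View pics/s18.png

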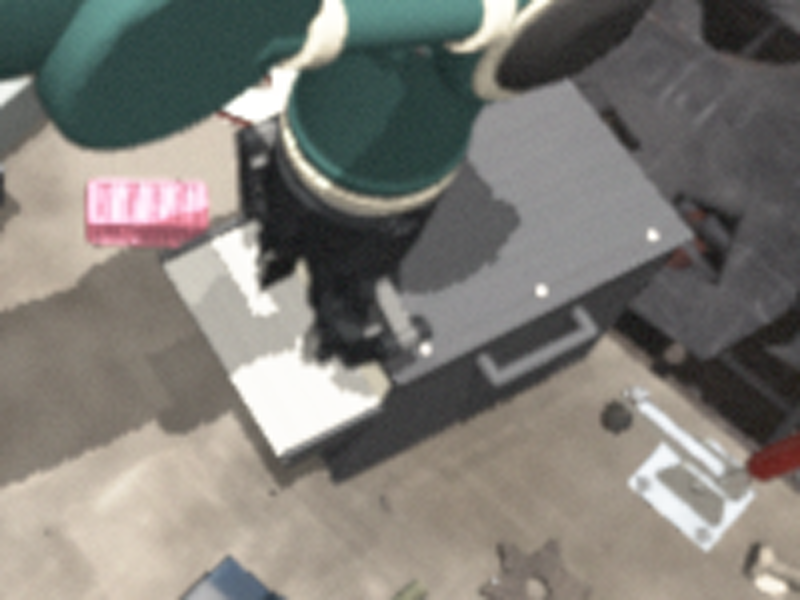

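Emit:
{"name": "arm_command", "arguments": {
  "targets": "-20 0 0 0 0 0 0.45;-50 0 -10 0 0 0 0.45;-80 0 -40 0 0 0 0.45;-107 0 -80 0 0 0 0.45;-107 0 -86 0 0 -3 0.45;-107 0 -86 0 0 -3 0.45"
}}

```text
time: 24.52
tool_pos: [0.4665, -0.1056, 0.2218]
tcp_rot: [3.119, -0.361, 0.013]
wrist_force: [0.3, -0.4, 0.2]
width: 0.45
```

Run:
```python
from h import *
s=bot.read_state(); print(s["tool_pos"],s["tcp_rot"],s["wrist_force"],s["width"])
p,d,c=snap("wrist","19")
p,d,c=snap("scene","19")
crop(p,260,160,460,310,4,"s19.png")
ym=lambda a:R.from_euler('z',a,degrees=True)*R.from_euler('x',180,degrees=True)
move([.6115,.1439,.22],ym(92.9))
```

```text
[ 0.46651561 -0.10564387  0.22179304] [ 3.11935578 -0.36108494  0.01343036] [ 0.3118501  -0.41644624  0.2499876 ] 0.4498820739830136
shift [  84.3 -276.3   -2. ] turn [ 2.000e-01 -1.000e-01 -1.063e+02]
```

View pics/s19.png

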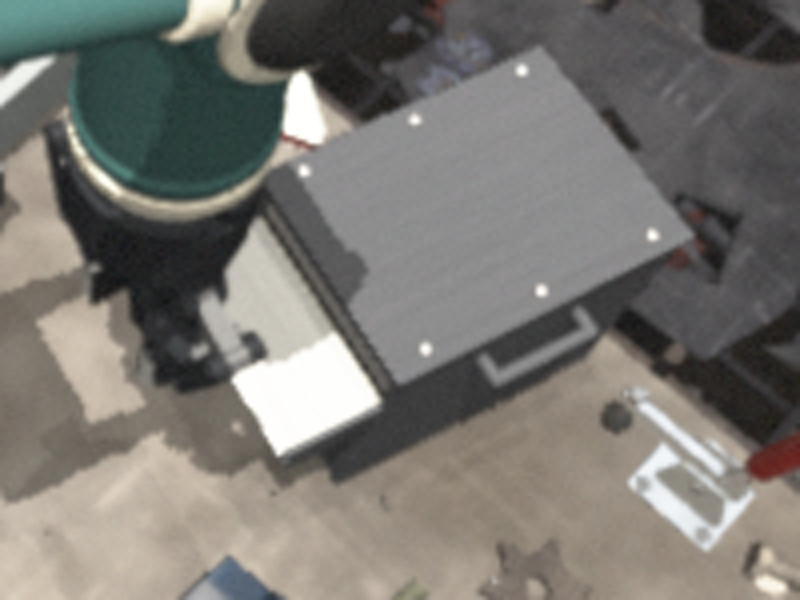

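Emit:
{"name": "arm_command", "arguments": {
  "targets": "10 -30 -10 0 0 -7 0.45;20 -60 -10 0 0 -14 0.45;30 -95 -10 0 0 -21 0.45;40 -130 -10 0 0 -28 0.45;50 -165 -10 0 0 -35 0.45;60 -200 -10 0 0 -42 0.45;70 -235 -10 0 0 -49 0.45;84 -276 -10 0 0 -56 0.45;84 -276 -10 0 0 -63 0.45;84 -276 -10 0 0 -70 0.45"
}}

```text
time: 25.45
tool_pos: [0.6108, 0.1465, 0.2232]
tcp_rot: [-2.757, -1.502, 0.007]
wrist_force: [-1.3, -1.4, -0.2]
width: 0.45
```

Emit:
{"name": "arm_command", "arguments": {
  "targets": "0 0 0 0 0 -7 0.45;0 0 0 0 0 -14 0.45;0 0 0 0 0 -21 0.45;0 0 0 0 0 -28 0.45;0 0 0 0 0 -36 0.45;0 0 0 0 0 -36 0.45;0 0 0 0 0 -36 0.45;0 0 0 0 0 -36 0.45"
}}

```text
time: 26.12
tool_pos: [0.61, 0.1439, 0.2254]
tcp_rot: [-2.171, -2.269, 0.003]
wrist_force: [0.1, 1.6, 0.5]
width: 0.453
```

Run:
```python
from h import *
s=bot.read_state(); print(s["tool_pos"],s["tcp_rot"],s["wrist_force"],s["width"])
p,d,c=snap("wrist","20")
ym=lambda a:R.from_euler('z',a,degrees=True)*R.from_euler('x',180,degrees=True)
move([.6115,.1439,.026],ym(92.9))
```

```text
[0.61004177 0.14390862 0.22535818] [-2.17128853 -2.26862888  0.00299355] [0.12935328 1.60724726 0.4913045 ] 0.4532393170419752
shift [ -0.    1.7 199.8] turn [-0.1  0.  -0.4]
```

View pics/wrist20.png

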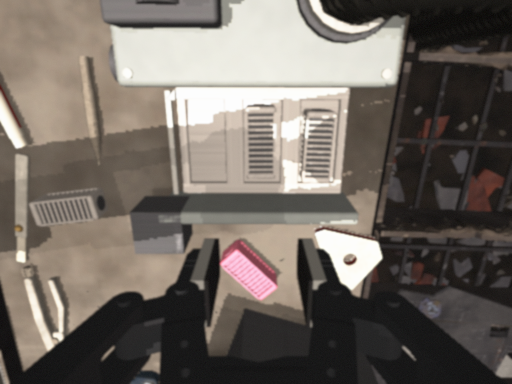

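Emit:
{"name": "arm_command", "arguments": {
  "targets": "0 2 40 0 0 0 0.45;0 2 80 0 0 0 0.45;0 2 120 0 0 0 0.45;0 2 155 0 0 0 0.45;0 2 175 0 0 0 0.45;0 2 190 0 0 0 0.45;0 2 190 0 0 0 0.45;0 2 190 0 0 0 0.45"
}}

```text
time: 26.83
tool_pos: [0.6114, 0.1439, 0.0359]
tcp_rot: [-2.169, -2.271, 0.003]
wrist_force: [-0.5, 0.1, 0.8]
width: 0.45
```

Run:
```python
from h import *
s=bot.read_state(); print(s["tool_pos"],s["tcp_rot"],s["wrist_force"],s["width"])
p,d,c=snap("wrist","21")
crop(p,130,100,390,384,2.1,"w21.png")
T=np.load("pics/wrist20_cam.npy")[0]; cam=(T,)+campose("wrist")[1:]
for z in(.018,.025):
  for q in [(187,97),(227,98),(226,184),(189,184)]: print(z,atz(cam,*q,z).round(4))
```

```text
[0.61138214 0.14388658 0.03589645] [-2.16888035 -2.27067879  0.00331035] [-0.45652236  0.14818917  0.77693118] 0.4500931615801549
0.018 [0.5323 0.2036 0.018 ]
0.018 [0.5743 0.2045 0.018 ]
0.018 [0.5745 0.109  0.018 ]
0.018 [0.5321 0.107  0.018 ]
0.025 [0.5338 0.2041 0.025 ]
0.025 [0.575 0.205 0.025]
0.025 [0.5752 0.1114 0.025 ]
0.025 [0.5336 0.1095 0.025 ]
```

View pics/w21.png

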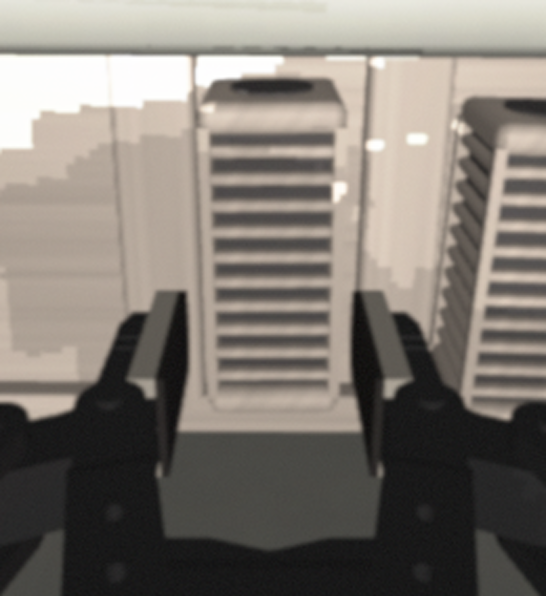

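Emit:
{"name": "arm_command", "arguments": {
  "targets": "0 0 5 0 0 0 0.45;0 0 10 0 0 0 0.45;0 0 10 0 0 0 0.45;0 0 10 0 0 0 0;0 0 10 0 0 0 0;0 0 10 0 0 0 0;0 0 10 0 0 0 0;0 0 10 0 0 0 0;0 0 10 0 0 0 0"
}}

```text
time: 27.63
tool_pos: [0.6128, 0.1442, 0.0277]
tcp_rot: [2.168, 2.273, 0.001]
wrist_force: [-1.6, -0.3, 4.4]
width: 0.332
```

Emit:
{"name": "arm_command", "arguments": {
  "targets": "0 0 -10 0 0 0 0;0 0 -40 0 0 0 0;0 0 -80 0 0 0 0;0 0 -120 0 0 0 0;0 0 -160 0 0 0 0;0 0 -190 0 0 0 0;0 0 -190 0 0 0 0;0 0 -190 0 0 0 0"
}}

```text
time: 28.3
tool_pos: [0.6137, 0.1444, 0.2201]
tcp_rot: [2.166, 2.271, 0.007]
wrist_force: [-0.2, -0.4, -2.5]
width: 0.329
```

Run:
```python
from h import *
p,d,c=snap("wrist","22")
s=bot.read_state(); print(s["tool_pos"],s["tcp_rot"],s["wrist_force"],s["width"])
ym=lambda a:R.from_euler('z',a,degrees=True)*R.from_euler('x',180,degrees=True)
move([.4638,-.107,.216],ym(-16.2))
```

```text
[0.6119925  0.14402157 0.21716427] [2.16822912e+00 2.27315960e+00 2.59877195e-04] [-0.27691657  0.59283179 -2.96240181] 0.33150271384943
shift [-243.7 -159.9    1.1] turn [  0.   -0.  108.9]
```

View pics/wrist22.png

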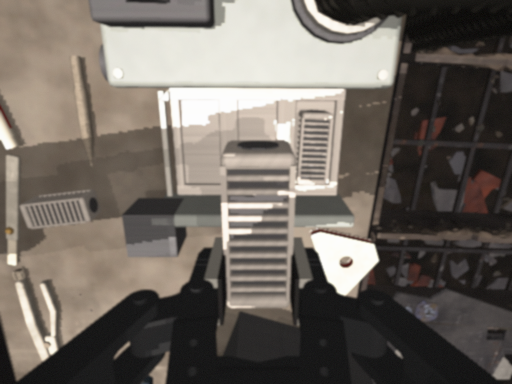

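Emit:
{"name": "arm_command", "arguments": {
  "targets": "-25 -16 -10 0 0 7 0;-60 -40 -10 0 0 14 0;-95 -60 -10 0 0 21 0;-130 -85 -10 0 0 28 0;-160 -105 -10 0 0 35 0;-190 -125 -5 0 0 42 0;-220 -145 -2 0 0 49 0;-244 -160 1 0 0 56 0;-244 -160 1 0 0 63 0;-244 -160 1 0 0 70 0"
}}

```text
time: 29.18
tool_pos: [0.4605, -0.1081, 0.2123]
tcp_rot: [-3.08, -0.603, 0.01]
wrist_force: [1.0, 0.3, -2.8]
width: 0.332
```

Emit:
{"name": "arm_command", "arguments": {
  "targets": "0 0 0 0 0 7 0;0 0 0 0 0 14 0;0 0 0 0 0 21 0;0 0 0 0 0 28 0;0 0 0 0 0 35 0;0 0 0 0 0 39 0;0 0 0 0 0 39 0;0 0 0 0 0 39 0;0 0 0 0 0 39 0"
}}

```text
time: 29.93
tool_pos: [0.4628, -0.1069, 0.2143]
tcp_rot: [-3.11, 0.442, 0.005]
wrist_force: [-0.3, 0.1, -1.7]
width: 0.331
```

Run:
```python
from h import *
p,d,c=snap("wrist","23")
s=bot.read_state(); print(s["tool_pos"],s["tcp_rot"],s["wrist_force"],s["width"])
ym=lambda a:R.from_euler('z',a,degrees=True)*R.from_euler('x',180,degrees=True)
move([.5129,-.119,.132],ym(-16.3))
```

```text
[ 0.46318772 -0.10698171  0.21478928] [-3.10988312  0.44290411  0.00368899] [ 0.34435205  0.60892108 -1.64598064] 0.3309126476028629
shift [51.3 -2.3 82.7] turn [0.  0.1 0.1]
```

View pics/wrist23.png

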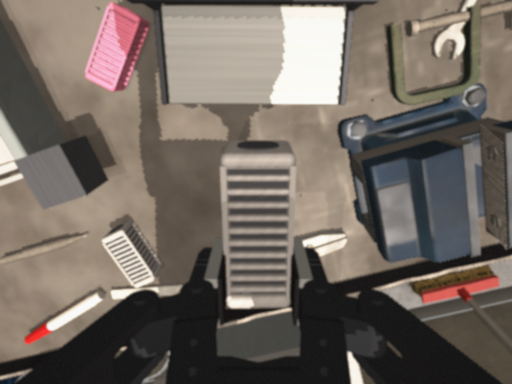

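Same pose as before, cartridge held square before the empty sill. Repeat the insertion.

Emit:
{"name": "arm_command", "arguments": {
  "targets": "20 -2 20 0 0 0 0;51 -2 45 0 0 0 0;51 -2 70 0 0 0 0;51 -2 82 0 0 0 0;51 -2 83 0 0 0 0;60 -2 83 0 0 0 0;68 -2 83 0 0 0 0;76 -2 83 0 0 0 0;84 -2 83 0 0 0 0;90 -2 83 0 0 0 0"
}}

```text
time: 30.82
tool_pos: [0.5526, -0.131, 0.134]
tcp_rot: [3.11, -0.445, 0.003]
wrist_force: [0.0, 0.3, -2.6]
width: 0.334
```

Emit:
{"name": "arm_command", "arguments": {
  "targets": "6 0 0 0 0 0 0;12 0 0 0 0 0 0;18 0 0 0 0 0 0;19 0 1 0 0 0 0;19 0 1 0 0 0 0;19 0 1 0 0 0 0.45;19 0 1 0 0 0 0.45;19 0 1 0 0 0 0.45;19 0 1 0 0 0 0.45"
}}

```text
time: 31.57
tool_pos: [0.569, -0.1354, 0.1319]
tcp_rot: [-3.109, 0.445, 0.0]
wrist_force: [-2.2, 2.3, -1.3]
width: 0.449
```

Run:
```python
from h import *
s=bot.read_state(); print(s["tool_pos"],s["tcp_rot"],s["wrist_force"],s["width"])
p,d,c=snap("scene","24")
crop(p,260,160,460,310,4,"s24.png")
```

```text
[ 0.56900482 -0.13544813  0.1319462 ] [-3.10930530e+00  4.45229405e-01  4.93538340e-04] [-2.2200969   2.28159392 -1.29689334] 0.4493457812287174
```

View pics/s24.png

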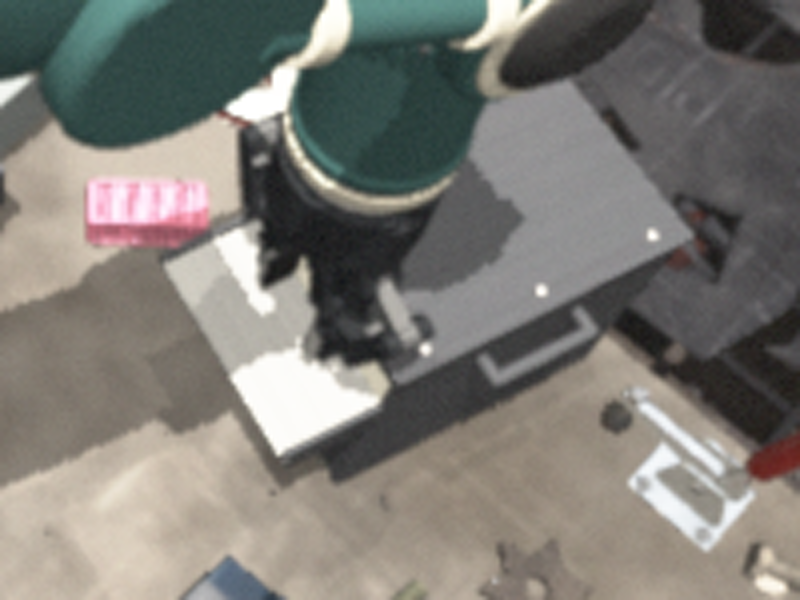

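Second one is in. Back off and go to spent_2 at (0.670, 0.142), yaw about 90.9°.

Emit:
{"name": "arm_command", "arguments": {
  "targets": "-20 0 0 0 0 0 0.45;-50 0 -10 0 0 0 0.45;-80 0 -40 0 0 0 0.45;-107 0 -80 0 0 0 0.45;-107 0 -86 0 0 -3 0.45;-107 0 -86 0 0 -3 0.45;-107 0 -86 0 0 -3 0.45"
}}

```text
time: 32.2
tool_pos: [0.4682, -0.1067, 0.2201]
tcp_rot: [3.119, -0.365, 0.01]
wrist_force: [-0.7, 1.1, 0.3]
width: 0.451
```

Run:
```python
from h import *
p,d,c=snap("scene","25")
crop(p,260,160,460,310,4,"s25.png")
ym=lambda a:R.from_euler('z',a,degrees=True)*R.from_euler('x',180,degrees=True)
s=bot.read_state(); print(s["tool_pos"],s["wrist_force"])
move([.6701,.142,.22],ym(90.9))
```

```text
[ 0.46742286 -0.10636942  0.21852138] [0.7324103  0.17312975 0.06239353]
shift [ 139.8 -288.5   -1.2] turn [ 2.000e-01 -1.000e-01 -1.043e+02]
```

View pics/s25.png

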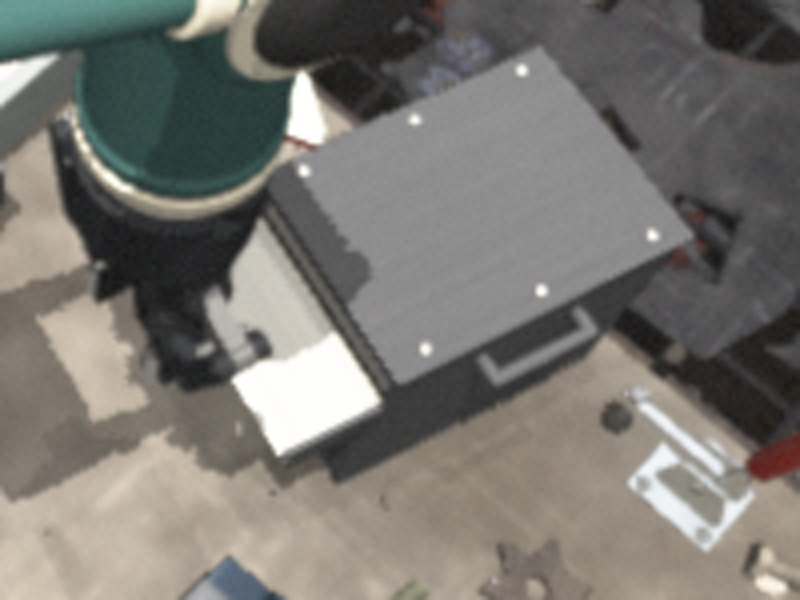

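Emit:
{"name": "arm_command", "arguments": {
  "targets": "14 -30 -10 0 0 -7 0.45;30 -62 -10 0 0 -14 0.45;46 -95 -10 0 0 -21 0.45;62 -130 -10 0 0 -28 0.45;78 -165 -10 0 0 -35 0.45;94 -200 -10 0 0 -42 0.45;112 -235 -10 0 0 -49 0.45;140 -270 -10 0 0 -56 0.45;140 -288 -10 0 0 -63 0.45;140 -288 -10 0 0 -70 0.45"
}}

```text
time: 33.08
tool_pos: [0.6708, 0.1464, 0.2239]
tcp_rot: [-2.757, -1.502, 0.003]
wrist_force: [0.0, 0.1, -0.5]
width: 0.451
```

Emit:
{"name": "arm_command", "arguments": {
  "targets": "0 0 0 0 0 -7 0.45;0 0 0 0 0 -14 0.45;0 0 0 0 0 -21 0.45;0 0 0 0 0 -28 0.45;0 0 0 0 0 -34 0.45;0 0 0 0 0 -34 0.45;0 0 0 0 0 -34 0.45;0 0 0 0 0 -34 0.45"
}}

```text
time: 33.75
tool_pos: [0.6689, 0.1421, 0.2263]
tcp_rot: [-2.21, -2.231, 0.003]
wrist_force: [0.0, -0.8, 0.1]
width: 0.449
```

Run:
```python
from h import *
s=bot.read_state(); print(s["tool_pos"],s["tcp_rot"],s["wrist_force"],s["width"])
p,d,c=snap("wrist","26")
ym=lambda a:R.from_euler('z',a,degrees=True)*R.from_euler('x',180,degrees=True)
move([.6701,.141,.026],ym(90.9))
```

```text
[0.66887004 0.14211824 0.22627341] [-2.21038538 -2.23091179  0.00273642] [ 0.0427201  -0.81386578  0.14600707] 0.4486344214027872
shift [ -1.1   1.4 200.8] turn [-0.1  0.  -0.3]
```

View pics/wrist26.png

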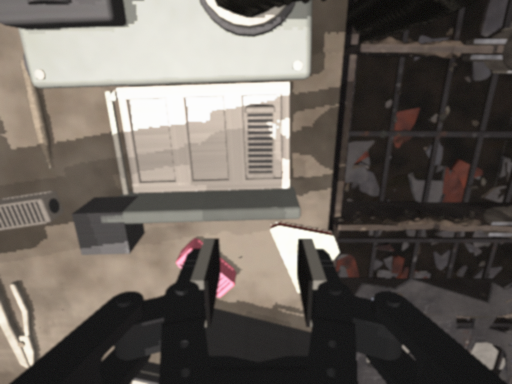

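Emit:
{"name": "arm_command", "arguments": {
  "targets": "-1 1 40 0 0 0 0.45;-1 1 80 0 0 0 0.45;-1 1 120 0 0 0 0.45;-1 1 155 0 0 0 0.45;-1 1 175 0 0 0 0.45;-1 1 190 0 0 0 0.45;-1 1 190 0 0 0 0.45;-1 1 190 0 0 0 0.45"
}}

```text
time: 34.47
tool_pos: [0.6699, 0.1412, 0.0377]
tcp_rot: [-2.208, -2.234, 0.001]
wrist_force: [0.0, -0.2, 1.0]
width: 0.448
```

Run:
```python
from h import *
s=bot.read_state(); print(s["tool_pos"],s["tcp_rot"],s["wrist_force"],s["width"])
p,d,c=snap("wrist","27")
crop(p,130,100,390,384,2.1,"w27.png")
```

```text
[0.66990633 0.14121837 0.03770346] [-2.20823912e+00 -2.23387724e+00  1.08637229e-03] [ 0.01057384 -0.2380576   0.99790897] 0.4483844494423975
```

View pics/w27.png

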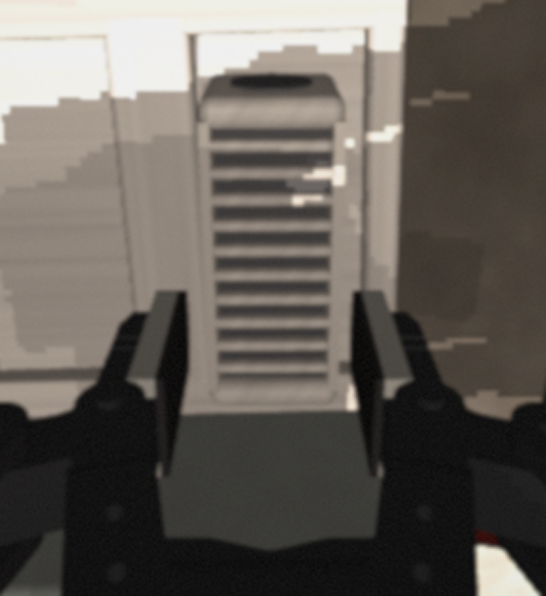

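Emit:
{"name": "arm_command", "arguments": {
  "targets": "0 0 5 0 0 0 0.45;0 0 10 0 0 0 0.45;0 0 11 0 0 0 0.45;0 0 11 0 0 0 0.45;0 0 11 0 0 0 0;0 0 11 0 0 0 0;0 0 11 0 0 0 0;0 0 11 0 0 0 0;0 0 11 0 0 0 0;0 0 11 0 0 0 0"
}}

```text
time: 35.35
tool_pos: [0.6704, 0.1413, 0.0277]
tcp_rot: [2.207, 2.235, 0.001]
wrist_force: [-0.8, 0.1, 5.0]
width: 0.332
```

Emit:
{"name": "arm_command", "arguments": {
  "targets": "0 0 -10 0 0 0 0;0 0 -40 0 0 0 0;0 0 -80 0 0 0 0;0 0 -120 0 0 0 0;0 0 -160 0 0 0 0;0 0 -190 0 0 0 0;0 0 -190 0 0 0 0;0 0 -190 0 0 0 0"
}}

```text
time: 36.02
tool_pos: [0.6712, 0.1415, 0.2202]
tcp_rot: [2.206, 2.233, 0.006]
wrist_force: [-0.2, -0.2, -2.8]
width: 0.33
```

Run:
```python
from h import *
p,d,c=snap("wrist","28")
s=bot.read_state(); print(s["tool_pos"],s["tcp_rot"],s["wrist_force"],s["width"])
ym=lambda a:R.from_euler('z',a,degrees=True)*R.from_euler('x',180,degrees=True)
move([.4638,-.107,.216],ym(-16.2))
```

```text
[0.66949922 0.14122449 0.21703261] [-2.20755865e+00 -2.23499561e+00  3.33706148e-04] [ 0.12614203 -0.38987346 -2.87544913] 0.3332248598907223
shift [-245.7 -208.7    1.1] turn [ -0.    0.  106.9]
```

View pics/wrist28.png

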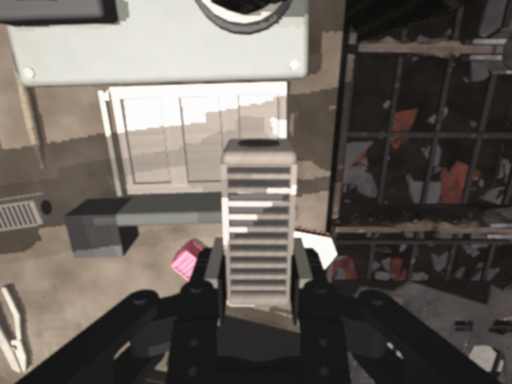

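Emit:
{"name": "arm_command", "arguments": {
  "targets": "-25 -20 -10 0 0 7 0;-58 -48 -10 0 0 14 0;-90 -75 -10 0 0 21 0;-122 -102 -10 0 0 28 0;-154 -130 -10 0 0 35 0;-186 -158 -5 0 0 42 0;-218 -185 -2 0 0 49 0;-246 -209 1 0 0 56 0;-246 -209 1 0 0 63 0;-246 -209 1 0 0 70 0"
}}

```text
time: 36.9
tool_pos: [0.4597, -0.1084, 0.2121]
tcp_rot: [-3.09, -0.548, 0.011]
wrist_force: [1.4, 0.3, -1.1]
width: 0.333
```

Emit:
{"name": "arm_command", "arguments": {
  "targets": "0 0 0 0 0 7 0;0 0 0 0 0 14 0;0 0 0 0 0 21 0;0 0 0 0 0 28 0;0 0 0 0 0 35 0;0 0 0 0 0 37 0;0 0 0 0 0 37 0;0 0 0 0 0 37 0;0 0 0 0 0 37 0"
}}

```text
time: 37.65
tool_pos: [0.4628, -0.1069, 0.2142]
tcp_rot: [-3.11, 0.443, 0.005]
wrist_force: [0.2, 0.5, -1.9]
width: 0.328
```

Run:
```python
from h import *
p,d,c=snap("wrist","29")
s=bot.read_state(); print(s["tool_pos"],s["tcp_rot"],s["wrist_force"],s["width"])
ym=lambda a:R.from_euler('z',a,degrees=True)*R.from_euler('x',180,degrees=True)
move([.5129,-.119,.132],ym(-16.3))
```

```text
[ 0.46314877 -0.10703139  0.21473885] [-3.10970671  0.44378893  0.00391056] [-0.66274079 -0.11286149 -2.38418112] 0.33281834308742836
shift [51.3 -2.4 82.6] turn [-0.   0.1  0.1]
```

View pics/wrist29.png

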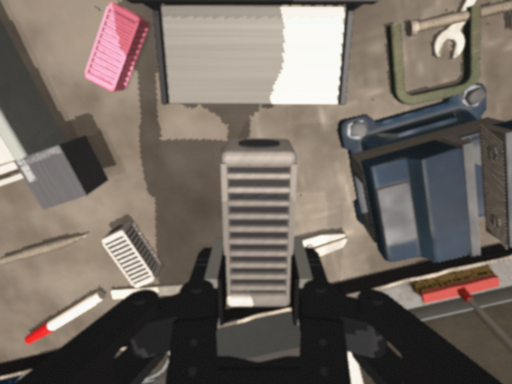

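Emit:
{"name": "arm_command", "arguments": {
  "targets": "20 -2 20 0 0 0 0;51 -2 45 0 0 0 0;51 -2 70 0 0 0 0;51 -2 82 0 0 0 0;51 -2 83 0 0 0 0;60 -2 83 0 0 0 0;68 -2 83 0 0 0 0;76 -2 83 0 0 0 0;84 -2 83 0 0 0 0;90 -2 83 0 0 0 0"
}}

```text
time: 38.53
tool_pos: [0.5526, -0.1311, 0.134]
tcp_rot: [3.11, -0.445, 0.003]
wrist_force: [1.1, 0.4, -2.8]
width: 0.332
```

Emit:
{"name": "arm_command", "arguments": {
  "targets": "6 0 0 0 0 0 0;12 0 0 0 0 0 0;18 0 0 0 0 0 0;19 0 1 0 0 0 0;19 0 1 0 0 0 0;19 0 1 0 0 0 0.45;19 0 1 0 0 0 0.45;19 0 1 0 0 0 0.45;19 0 1 0 0 0 0.45"
}}

```text
time: 39.28
tool_pos: [0.569, -0.1355, 0.1319]
tcp_rot: [-3.109, 0.445, 0.001]
wrist_force: [-2.0, 2.5, -0.8]
width: 0.45
```

Run:
```python
from h import *
s=bot.read_state(); print(s["tool_pos"],s["tcp_rot"],s["wrist_force"],s["width"])
p,d,c=snap("scene","30")
crop(p,260,160,460,310,4,"s30.png")
```

```text
[ 0.56897491 -0.13552755  0.1319079 ] [-3.10929099e+00  4.45195949e-01  6.54038135e-04] [-1.99522853  2.45983696 -0.8406021 ] 0.4500799745008234
```

View pics/s30.png

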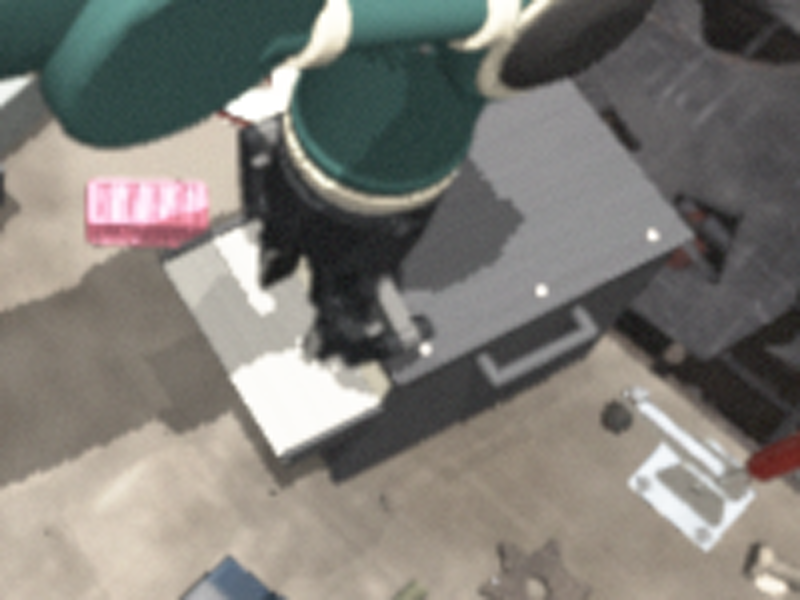

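Emit:
{"name": "arm_command", "arguments": {
  "targets": "-20 0 0 0 0 0 0.45;-50 0 -10 0 0 0 0.45;-80 0 -40 0 0 0 0.45;-107 0 -80 0 0 0 0.5;-107 0 -100 0 0 -7 0.5;-107 0 -110 0 0 -14 0.5;-107 0 -110 0 0 -21 0.5;-107 0 -110 0 0 -25 0.5;-107 0 -110 0 0 -25 0.5"
}}

```text
time: 40.08
tool_pos: [0.4679, -0.1068, 0.244]
tcp_rot: [3.13, 0.241, 0.008]
wrist_force: [-0.0, -0.6, 0.6]
width: 0.499
```

Run:
```python
from h import *
s=bot.read_state(); print(s["tool_pos"],s["tcp_rot"],s["wrist_force"],s["width"])
p,d,c=snap("wrist","31"); 
p,d,c=snap("scene","31")
T=np.load("pics/wrist26_cam.npy")[0]; cam=(T,)+campose("wrist")[1:]
for q in [(188,97),(227,96),(229,181),(192,181)]: print(atz(cam,*q,.025).round(4))
```

```text
[ 0.46792844 -0.10677991  0.24397043] [3.12974878 0.24075623 0.00759275] [-0.0011821  -0.55633298  0.60034668] 0.4991766428637465
[0.5957 0.2048 0.025 ]
[0.6359 0.2063 0.025 ]
[0.6363 0.1141 0.025 ]
[0.5947 0.1136 0.025 ]
```

View pics/wrist31.png

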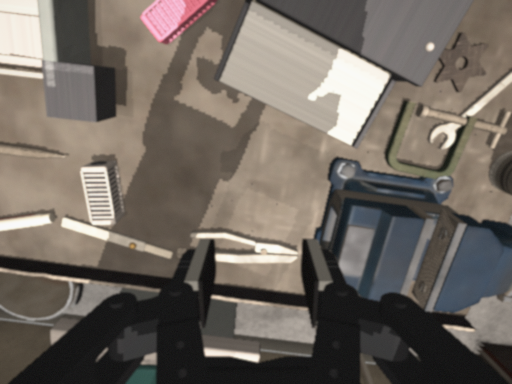

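View pics/scene31.png

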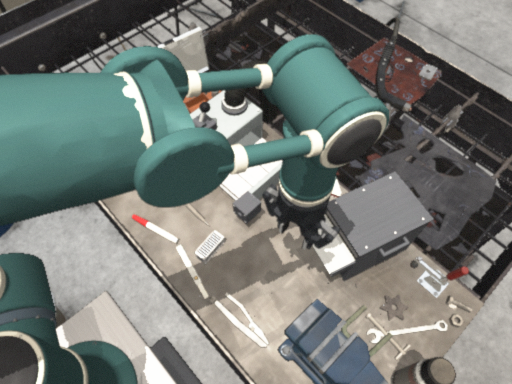

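Run:
```python
from h import *
p=cv2.imread("pics/wrist31.png"); crop(p,60,140,140,240,6,"w31c.png")
d=np.load("pics/wrist31.npy")
T=np.load("pics/wrist31_cam.npy")[0]; cam=(T,)+campose("wrist")[1:]
C=cloud(cam,d)
m=(d>0)&(C[...,2]>.024)&(C[...,2]<.036)&(C[...,1]>-.03)&(C[...,1]<.16)&(C[...,0]>.36)&(C[...,0]<.47)
m=cv2.morphologyEx(m.astype(np.uint8),cv2.MORPH_CLOSE,np.ones((3,3)))
n,l,s,_=cv2.connectedComponentsWithStats(m)
for i in range(1,n):
    if s[i,4]>60:
        Q=C[(l==i)&(d>0)]; Q=Q[(Q[:,2]>.024)&(Q[:,2]<.036)];print(s[i],cv2.minAreaRect((Q[:,:2]*1000).astype(np.float32)),np.median(Q,0))
cs=campose("scene"); print(atz(cs,210,245,.03))
```

```text
[  80  165   36   57 1462] ((391.9334716796875, 72.99898529052734), (69.0628433227539, 31.327741622924805), 9.283649444580078) [0.39462393 0.07304466 0.02897131]
[0.38930125 0.06890145 0.03      ]
```

View pics/w31c.png

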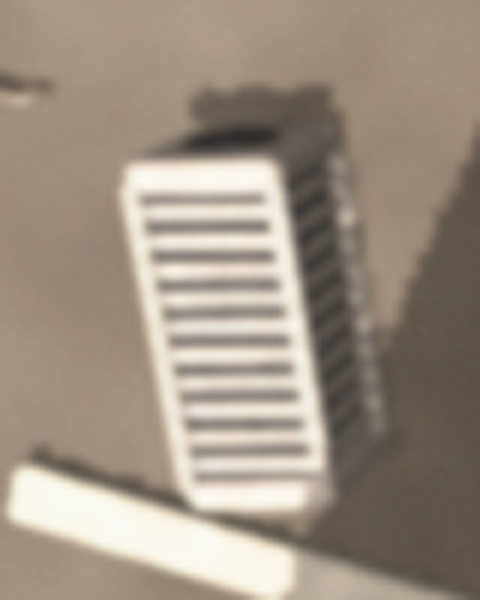

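Emit:
{"name": "arm_command", "arguments": {
  "targets": "-5 -30 5 0 0 -7 0.5;-10 -60 10 0 0 -14 0.5;-18 -90 24 0 0 -21 0.5;-25 -120 24 0 0 -28 0.5;-30 -155 24 0 0 -35 0.5;-35 -189 24 0 0 -42 0.5;-35 -189 24 0 0 -49 0.5;-35 -189 24 0 0 -56 0.5;-35 -189 24 0 0 -63 0.5;-35 -189 24 0 0 -70 0.5"
}}

```text
time: 41.02
tool_pos: [0.4036, 0.076, 0.2181]
tcp_rot: [2.423, 1.998, 0.001]
wrist_force: [0.5, 0.0, 0.6]
width: 0.5
```

Emit:
{"name": "arm_command", "arguments": {
  "targets": "0 0 0 0 0 -7 0.5;0 0 0 0 0 -14 0.5;0 0 0 0 0 -21 0.5;0 0 0 0 0 -28 0.5;0 0 0 0 0 -35 0.5;0 0 0 0 0 -42 0.5;0 0 0 0 0 -49 0.5;0 0 0 0 0 -56 0.5;0 0 0 0 0 -63 0.5;0 0 0 0 0 -70 0.5"
}}

```text
time: 41.85
tool_pos: [0.4037, 0.0755, 0.218]
tcp_rot: [0.841, 3.026, -0.0]
wrist_force: [-0.3, -0.8, 0.0]
width: 0.502
```

Emit:
{"name": "arm_command", "arguments": {
  "targets": "0 0 0 0 0 -7 0.5;0 0 0 0 0 -14 0.5;0 0 0 0 0 -21 0.5;0 0 0 0 0 -28 0.5;0 0 0 0 0 -35 0.5;0 0 0 0 0 -40 0.5;0 0 0 0 0 -40 0.5;0 0 0 0 0 -40 0.5;0 0 0 0 0 -40 0.5"
}}

```text
time: 42.6
tool_pos: [0.4034, 0.0755, 0.218]
tcp_rot: [-0.234, 3.133, -0.0]
wrist_force: [-0.2, -0.6, 0.1]
width: 0.503
```

Run:
```python
from h import *
s=bot.read_state(); print(s["tool_pos"],s["tcp_rot"],s["wrist_force"],s["width"])
p,d,cam=snap("wrist","32"); 
C=cloud(cam,d)
m=(d>0)&(C[...,2]>.024)&(C[...,2]<.036)&(C[...,1]>-.03)&(C[...,1]<.16)&(C[...,0]>.33)&(C[...,0]<.47)
m=cv2.morphologyEx(m.astype(np.uint8),cv2.MORPH_CLOSE,np.ones((3,3)))
n,l,s,_=cv2.connectedComponentsWithStats(m)
for i in range(1,n):
    if s[i,4]>60:
        Q=C[(l==i)&(d>0)]; Q=Q[(Q[:,2]>.024)&(Q[:,2]<.036)];print(s[i],cv2.minAreaRect((Q[:,:2]*1000).astype(np.float32)),np.median(Q,0))
```

```text
[0.40341944 0.07554404 0.21799084] [-2.33597223e-01  3.13272328e+00 -2.08511813e-04] [-0.22983553 -0.57589321  0.110784  ] 0.5030673615237164
[ 241  109   30   71 2022] ((388.9460754394531, 71.63177490234375), (74.04492950439453, 29.713064193725586), 9.334319114685059) [0.38688443 0.07166617 0.02889804]
```

View pics/wrist32.png

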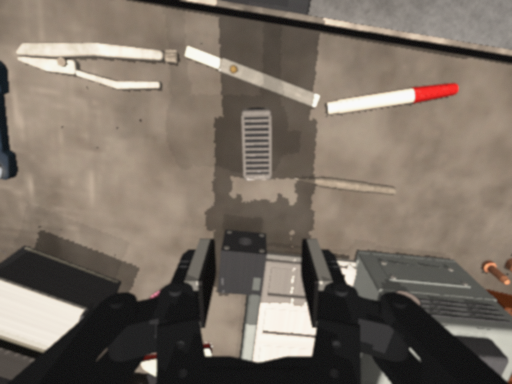

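Emit:
{"name": "arm_command", "arguments": {
  "targets": "3 -1.5 40 0 0 -0.8 0.45;3 -1.5 80 0 0 -0.8 0.45;3 -1.5 120 0 0 -0.8 0.45;3 -1.5 155 0 0 -0.8 0.45;3 -1.5 175 0 0 -0.8 0.45;3 -1.5 190 0 0 -0.8 0.45;3 -1.5 190 0 0 -0.8 0.45;3 -1.5 190 0 0 -0.8 0.45",
  "newtons": 80
}}

```text
time: 43.32
tool_pos: [0.3998, 0.0735, 0.0274]
tcp_rot: [0.258, -3.129, 0.0]
wrist_force: [-1.1, 0.6, 1.0]
width: 0.45
```

Run:
```python
from h import *
s=bot.read_state(); print(s["tool_pos"],s["tcp_rot"],s["wrist_force"],s["width"])
p,d,c=snap("wrist","33")
crop(p,100,100,420,384,2.1,"w33.png")
```

```text
[0.39976499 0.07353467 0.02743117] [ 2.58396624e-01 -3.12860922e+00  2.30556165e-04] [-1.12919595  0.57150587  1.03523215] 0.4498285797019716
```

View pics/w33.png

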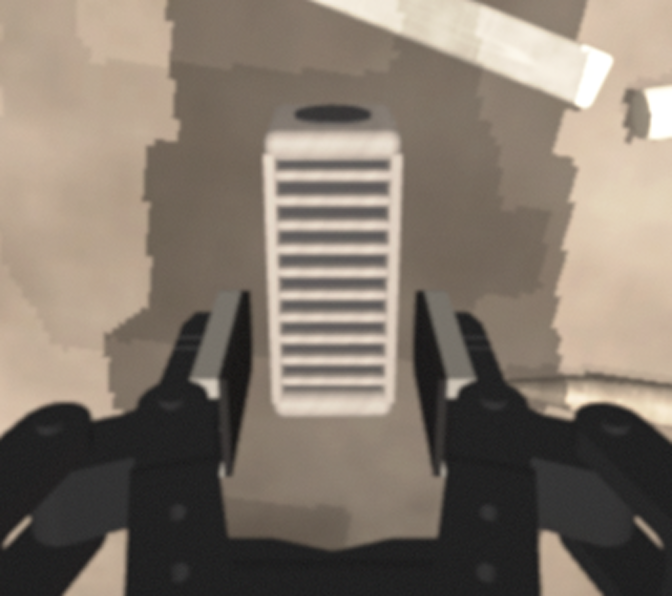

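Emit:
{"name": "arm_command", "arguments": {
  "targets": "0 0 8 0 0 0 0.45;0 0 15 0 0 0 0.45;0 0 17 0 0 0 0.45;0 0 17 0 0 0 0.45;0 0 17 0 0 0 0;0 0 17 0 0 0 0;0 0 17 0 0 0 0;0 0 17 0 0 0 0;0 0 17 0 0 0 0;0 0 17 0 0 0 0"
}}

```text
time: 44.2
tool_pos: [0.4009, 0.0737, 0.0114]
tcp_rot: [-0.26, 3.13, 0.0]
wrist_force: [-0.3, -0.5, 3.0]
width: 0.332
```

Emit:
{"name": "arm_command", "arguments": {
  "targets": "0 0 -10 0 0 0 0;0 0 -40 0 0 0 0;0 0 -80 0 0 0 0;0 0 -120 0 0 0 0;0 0 -150 0 0 0 0;0 0 -180 0 0 0 0;0 0 -190 0 0 0 0;0 0 -190 0 0 0 0"
}}

```text
time: 44.87
tool_pos: [0.4027, 0.0739, 0.2045]
tcp_rot: [-0.26, 3.124, 0.0]
wrist_force: [-0.2, -0.5, -1.7]
width: 0.327
```

Run:
```python
from h import *
s=bot.read_state(); print(s["tool_pos"],s["tcp_rot"],s["wrist_force"],s["width"])
p,d,c=snap("wrist","34")
ym=lambda a:R.from_euler('z',a,degrees=True)*R.from_euler('x',180,degrees=True)
move([.615+.0005,.160-.0122,.20],ym(92.3))
```

```text
[0.40267196 0.07392943 0.20448818] [-2.59655119e-01  3.12383490e+00  4.38717363e-04] [-0.20830478 -0.52170998 -1.67067495] 0.3267227610516799
shift [-223.7   37.7    2.4] turn [ 0.1  0.1 97.2]
```

View pics/wrist34.png

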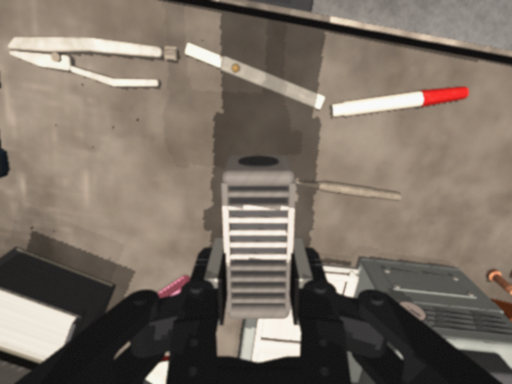

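Emit:
{"name": "arm_command", "arguments": {
  "targets": "-22 4 -10 0 0 7 0;-50 8 -10 0 0 14 0;-80 12 -10 0 0 21 0;-110 18 -10 0 0 28 0;-140 24 -10 0 0 35 0;-170 30 -10 0 0 42 0;-200 35 -10 0 0 49 0;-224 38 -10 0 0 56 0;-224 38 -10 0 0 63 0;-224 38 -10 0 0 70 0"
}}

```text
time: 45.75
tool_pos: [0.6143, 0.1481, 0.2058]
tcp_rot: [-1.588, -2.705, 0.008]
wrist_force: [0.4, -0.7, -1.5]
width: 0.326
```

Emit:
{"name": "arm_command", "arguments": {
  "targets": "0 0 0 0 0 7 0;0 0 0 0 0 14 0;0 0 0 0 0 21 0;0 0 0 0 0 27 0;0 0 0 0 0 27 0;0 0 0 0 0 27 0;0 0 0 0 0 27 0;0 0 0 0 0 27 0"
}}

```text
time: 46.42
tool_pos: [0.6146, 0.148, 0.2097]
tcp_rot: [-2.17, -2.27, 0.003]
wrist_force: [-0.0, 0.8, -1.1]
width: 0.334
```

Run:
```python
from h import *
s=bot.read_state(); print(s["tool_pos"],s["tcp_rot"],s["wrist_force"],s["width"])
p,d,c=snap("wrist","35")
ym=lambda a:R.from_euler('z',a,degrees=True)*R.from_euler('x',180,degrees=True)
move([.6155,.1478,.06],ym(92.3))
crop(p,80,60,400,350,2,"w35.png")
```

```text
[0.61458367 0.14797599 0.20971922] [-2.16966083 -2.27047697  0.00252047] [-0.02684895  0.83239966 -1.12698284] 0.33405398849328666
shift [ -0.2   0.9 150.2] turn [-0.1  0.   0.3]
```

View pics/w35.png

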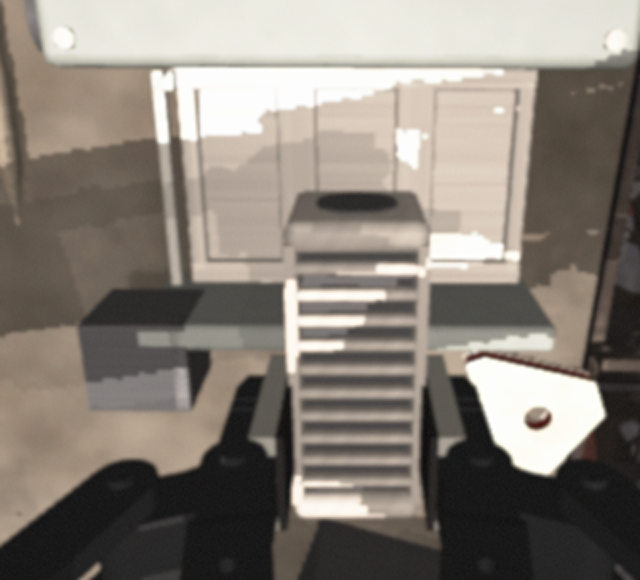

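Emit:
{"name": "arm_command", "arguments": {
  "targets": "0 1 35 0 0 0 0;0 1 70 0 0 0 0;0 1 105 0 0 0 0;0 1 135 0 0 0 0;0 1 155 0 0 0 0;0 1 160 0 0 0 0;0 1 160 0 0 0 0;0 1 160 0 0 0 0"
}}

```text
time: 47.13
tool_pos: [0.6171, 0.1483, 0.052]
tcp_rot: [2.171, 2.269, 0.002]
wrist_force: [-0.0, 0.1, -1.1]
width: 0.333
```

Run:
```python
from h import *
s=bot.read_state(); print(s["tool_pos"],s["tcp_rot"],s["wrist_force"],s["width"])
p,d,c=snap("wrist","36")
crop(p,100,60,420,350,2,"w36.png")
```

```text
[0.6170802  0.14832944 0.05202791] [2.17141909e+00 2.26925783e+00 1.78496720e-03] [-0.0420528   0.0774303  -1.05974766] 0.3331431681773707
```

View pics/w36.png

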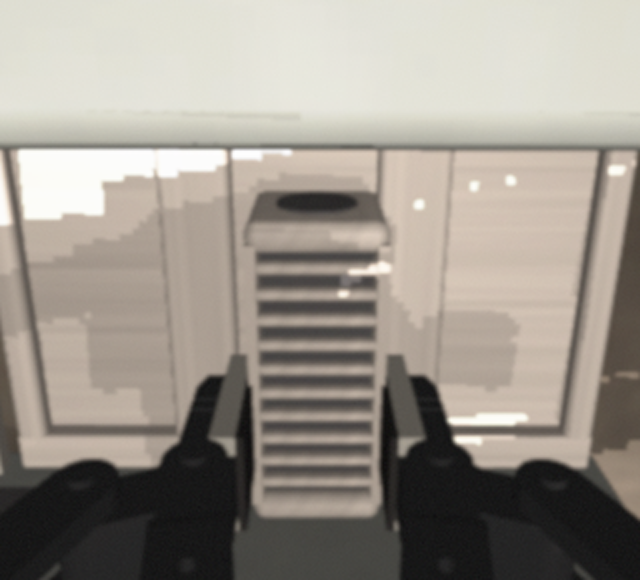

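Run:
```python
from h import *
T=np.load("pics/wrist36_cam.npy")[0]; cam=(T,)+campose("wrist")[1:]
for q in [(230,160),(381,160),(242,350),(50,430),(175,430),(452,430),(562,430),(452,160),(600,160)]: print(q,atz(cam,100+q[0]/2,60+q[1]/2,.025).round(4),atz(cam,100+q[0]/2,60+q[1]/2,.018).round(4))
```

```text
(230, 160) [0.5922 0.1996 0.025 ] [0.5913 0.1982 0.018 ]
(381, 160) [0.6322 0.2014 0.025 ] [0.633  0.2001 0.018 ]
(242, 350) [0.5958 0.1433 0.025 ] [0.5951 0.1396 0.018 ]
(50, 430) [0.5369 0.1131 0.025 ] [0.5338 0.1081 0.018 ]
(175, 430) [0.5754 0.1148 0.025 ] [0.5738 0.11   0.018 ]
(452, 430) [0.6607 0.1187 0.025 ] [0.6627 0.114  0.018 ]
(562, 430) [0.6946 0.1203 0.025 ] [0.698  0.1156 0.018 ]
(452, 160) [0.6511 0.2023 0.025 ] [0.6527 0.201  0.018 ]
(600, 160) [0.6904 0.2041 0.025 ] [0.6936 0.2029 0.018 ]
```

Emit:
{"name": "arm_command", "arguments": {
  "targets": "0 -2 0 0 0 0 0;0 -2 6 0 0 0 0;0 -2 12 0 0 0 0;0 -2 16 0 0 0 0;0 -2 16 0 0 0 0;0 -2 16 0 0 0 0;0 -2 16 0 0 0 0"
}}

```text
time: 47.77
tool_pos: [0.6141, 0.1481, 0.0348]
tcp_rot: [-2.172, -2.269, 0.0]
wrist_force: [-0.8, 0.4, -0.8]
width: 0.334
```

Emit:
{"name": "arm_command", "arguments": {
  "targets": "0 0 3 0 0 0 0;0 0 5 0 0 0 0;0 0 5 0 0 0 0;0 0 5 0 0 0 0"
}}

```text
time: 48.1
tool_pos: [0.614, 0.148, 0.0298]
tcp_rot: [-2.172, -2.269, 0.001]
wrist_force: [-0.5, 0.4, -1.7]
width: 0.332
```

Release and lift, then check the seat.

Emit:
{"name": "arm_command", "arguments": {
  "targets": "0 0 0.5 0 0 0 0.45;0 0 0.5 0 0 0 0.45;0 0 0.5 0 0 0 0.45;0 0 0.5 0 0 0 0.45;0 0 -20 0 0 0 0.45;0 0 -60 0 0 0 0.45;0 0 -100 0 0 0 0.45;0 0 -140 0 0 0 0.45;0 0 -180 0 0 0 0.45;0 0 -180 0 0 0 0.45"
}}

```text
time: 48.93
tool_pos: [0.6199, 0.1493, 0.2216]
tcp_rot: [2.165, 2.262, 0.023]
wrist_force: [1.3, 0.8, 1.5]
width: 0.451
```

Run:
```python
from h import *
s=bot.read_state(); print(s["tool_pos"],s["tcp_rot"],s["wrist_force"],s["width"])
p,d,cam=snap("wrist","37")
crop(p,80,40,400,260,2.5,"w37.png")
C=cloud(cam,d)
m=(d>0)&(C[...,2]>.036)&(C[...,2]<.06)&(C[...,1]>.115)&(C[...,1]<.205)&(C[...,0]>.57)&(C[...,0]<.66)
Q=C[m];print(len(Q),cv2.minAreaRect((Q[:,:2]*1000).astype(np.float32)),np.percentile(Q[:,2],[5,50,95]))
```

```text
[0.61990763 0.14927323 0.22157971] [2.16525795 2.26215562 0.02259066] [1.25981751 0.7633039  1.46531885] 0.45088204695214446
2149 ((612.8816528320312, 160.58656311035156), (29.53074073791504, 73.71937561035156), 2.902968406677246) [0.04414865 0.04691602 0.04884879]
```

View pics/w37.png

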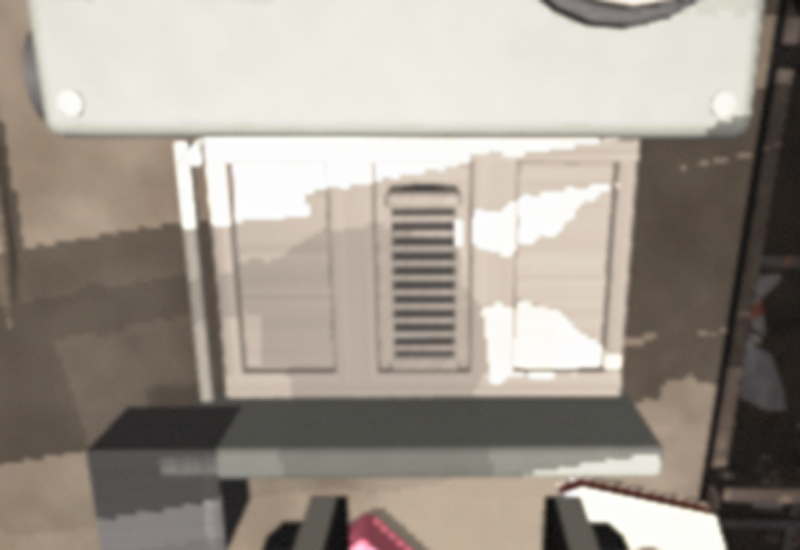

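Emit:
{"name": "arm_command", "arguments": {
  "targets": "-30 -25 0 0 0 0 0;-60 -55 0 0 0 0 0;-90 -85 0 0 0 0 0;-125 -112 0 0 0 0 0;-125 -112 40 0 0 0 0;-125 -112 80 0 0 0 0;-125 -112 110 0 0 0 0;-125 -112 110 0 0 0 0;-125 -112 110 0 0 0 0;-125 -112 110 0 0 0 0"
}}

```text
time: 49.82
tool_pos: [0.5086, 0.0184, 0.101]
tcp_rot: [2.172, 2.269, 0.001]
wrist_force: [1.0, 0.4, 0.8]
width: -0.001
```

Run:
```python
from h import *
s=bot.read_state(); print(s["tool_pos"],s["tcp_rot"],s["wrist_force"],s["width"])
p,d,cam=snap("wrist","38")
C=cloud(cam,d)
m=(d>0)&(C[...,2]>.074)&(C[...,2]<.084)&(C[...,1]<.12)&(C[...,1]>.0)&(C[...,0]<.54)&(C[...,0]>.45)
Q=C[m];print(len(Q),np.percentile(Q,[1,99],0))
ym=lambda a:R.from_euler('z',a,degrees=True)*R.from_euler('x',180,degrees=True)
move([.511,.022,.045],ym(92.3))
```

```text
[0.50861223 0.01839253 0.1010159 ] [2.17169084e+00 2.26909703e+00 1.03142731e-03] [0.9744937  0.40797426 0.81184079] -0.0009114505288377441
9016 [[0.48676    0.05264663 0.07769893]
 [0.53831236 0.09820289 0.08076728]]
shift [ 3.5  1.3 57. ] turn [0.2 0.  0.2]
```

View pics/wrist38.png

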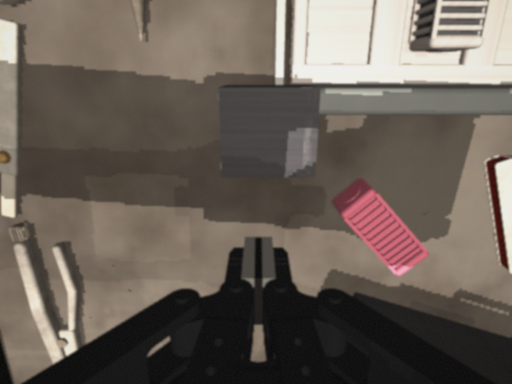

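Emit:
{"name": "arm_command", "arguments": {
  "targets": "0 3 30 0 0 0 0;0 3 55 0 0 0 0;0 3 55 0 0 0 0;0 3 55 0 0 0 0;5 3 55 0 0 0 0;10 3 55 0 0 0 0;15 3 55 0 0 0 0;20 3 55 0 0 0 0;26 3 55 0 0 0 0;32 3 55 0 0 0 0"
}}

```text
time: 50.7
tool_pos: [0.5103, 0.0508, 0.046]
tcp_rot: [2.171, 2.268, 0.002]
wrist_force: [1.2, -2.3, 2.0]
width: 0.003
```

Emit:
{"name": "arm_command", "arguments": {
  "targets": "5 0 0 0 0 0 0;10 0 0 0 0 0 0;15 0 0 0 0 0 0;20 0 0 0 0 0 0;25 0 0 0 0 0 0;30 0 0 0 0 0 0;35 0 0 0 0 0 0;40 0 0 0 0 0 0;45 0 0 0 0 0 0;50 0 0 0 0 0 0"
}}

```text
time: 51.53
tool_pos: [0.5072, 0.1001, 0.0449]
tcp_rot: [2.172, 2.269, -0.001]
wrist_force: [1.5, -2.4, 0.1]
width: 0.003
```

Emit:
{"name": "arm_command", "arguments": {
  "targets": "5 0 0 0 0 0 0;10 0 0 0 0 0 0;15 0 0 0 0 0 0;20 0 0 0 0 0 0;25 0 0 0 0 0 0;30 0 0 0 0 0 0;35 0 0 0 0 0 0;40 0 0 0 0 0 0;45 0 0 0 0 0 0;50 0 0 0 0 0 0"
}}

```text
time: 52.37
tool_pos: [0.5049, 0.1499, 0.0449]
tcp_rot: [2.17, 2.27, -0.003]
wrist_force: [3.4, -16.7, 2.8]
width: 0.007
```

Emit:
{"name": "arm_command", "arguments": {
  "targets": "2 0 0 0 0 0 0;4 0 0 0 0 0 0;6 0 0 0 0 0 0;8 0 0 0 0 0 0;8 0 0 0 0 0 0;8 0 0 0 0 0 0"
}}

```text
time: 52.87
tool_pos: [0.5044, 0.1583, 0.0449]
tcp_rot: [-2.172, -2.27, 0.001]
wrist_force: [2.1, -4.6, 0.3]
width: -0.001
```

Emit:
{"name": "arm_command", "arguments": {
  "targets": "1 0 0 0 0 0 0;2 0 0 0 0 0 0;3 0 0 0 0 0 0;3 0 0 0 0 0 0;3 0 0 0 0 0 0"
}}

```text
time: 53.28
tool_pos: [0.5043, 0.1584, 0.0449]
tcp_rot: [2.168, 2.269, -0.007]
wrist_force: [2.2, -16.7, 3.3]
width: 0.001
```

Emit:
{"name": "arm_command", "arguments": {
  "targets": "1 0 0 0 0 0 0;2 0 0 0 0 0 0;2 0 0 0 0 0 0;2 0 0 0 0 0 0"
}}

```text
time: 53.62
tool_pos: [0.5043, 0.1584, 0.0449]
tcp_rot: [2.166, 2.269, -0.011]
wrist_force: [3.3, -24.3, 5.0]
width: -0.001
```

Emit:
{"name": "arm_command", "arguments": {
  "targets": "-10 0 0 0 0 0 0;-40 0 0 0 0 0 0;-70 0 -20 0 0 0 0;-70 0 -60 0 0 0 0;-70 0 -100 0 0 0 0;-70 0 -140 0 0 0 0;-70 0 -180 0 0 0 0;-70 0 -205 0 0 0 0;-70 0 -205 0 0 0 0;-70 0 -205 0 0 0 0"
}}

```text
time: 54.45
tool_pos: [0.5083, 0.0945, 0.2522]
tcp_rot: [2.171, 2.269, 0.007]
wrist_force: [-0.7, -0.0, -0.0]
width: 0.0
```

Run:
```python
from h import *
s=bot.read_state(); print(s["tool_pos"],s["tcp_rot"],s["wrist_force"],s["width"])
p,d,cam=snap("wrist","39")
C=cloud(cam,d)
m=(d>0)&(C[...,2]>.074)&(C[...,2]<.084)&(C[...,1]<.25)&(C[...,1]>.12)&(C[...,0]<.52)&(C[...,0]>.45)
Q=C[m];print(len(Q),np.percentile(Q,[1,99],0))
```

```text
[0.50833427 0.09454673 0.25217572] [2.17092912 2.2690166  0.00666162] [-0.74282118 -0.03502404 -0.01485732] 0.0002568933633714774
2315 [[0.48138532 0.17002852 0.07737561]
 [0.51956451 0.21569525 0.0812606 ]]
```

View pics/wrist39.png

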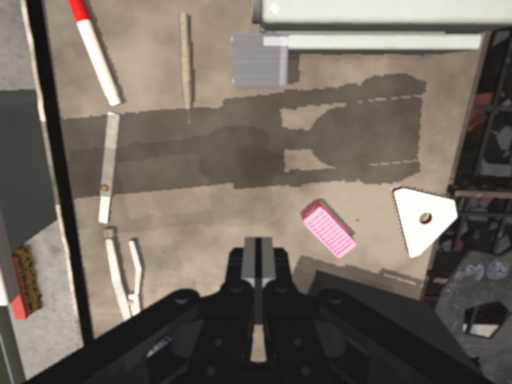

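Emit:
{"name": "arm_command", "arguments": {
  "targets": "0 0 -12 0 0 -7 0;20 12 -12 0 0 -14 0;45 26 -12 0 0 -21 0;70 40 -12 0 0 -28 0;95 55 -12 0 0 -35 0;120 70 -12 0 0 -42 0;145 85 -12 0 0 -49 0;165 96 -12 0 0 -56 0;180 105 -12 0 0 -63 0;180 105 -12 0 0 -70 0"
}}

```text
time: 55.33
tool_pos: [0.6037, 0.2809, 0.2576]
tcp_rot: [-0.464, -3.102, 0.001]
wrist_force: [0.3, 0.0, 0.5]
width: -0.003
```

Emit:
{"name": "arm_command", "arguments": {
  "targets": "0 0 0 0 0 -7 0;0 0 0 0 0 -14 0;0 0 0 0 0 -20 0;0 0 0 0 0 -20 0;0 0 0 0 0 -20 0;0 0 0 0 0 -20 0"
}}

```text
time: 55.83
tool_pos: [0.6036, 0.2777, 0.2601]
tcp_rot: [0.065, -3.138, 0.001]
wrist_force: [0.7, 0.4, 0.3]
width: -0.004
```

Run:
```python
from h import *
s=bot.read_state(); print(s["tool_pos"],s["tcp_rot"],s["wrist_force"],s["width"])
p,d,cam=snap("wrist","40")
p,d,cs=snap("scene","40"); crop(p,160,60,300,180,5,"s40.png")
ym=lambda a:R.from_euler('z',a,degrees=True)*R.from_euler('x',180,degrees=True)
move([.606,.279,.188],ym(182.3))
```

```text
[0.60358109 0.27769189 0.26008225] [ 6.46429627e-02 -3.13786008e+00  1.23700449e-03] [0.66528506 0.41882555 0.25429251] -0.003938907360779326
shift [-2.1  1.2 73.1] turn [-0.  -0.1  0.1]
```

View pics/wrist40.png

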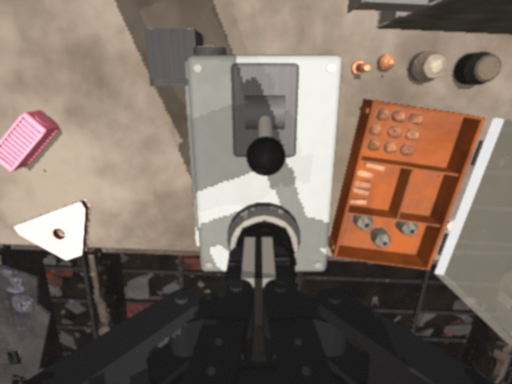

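View pics/s40.png

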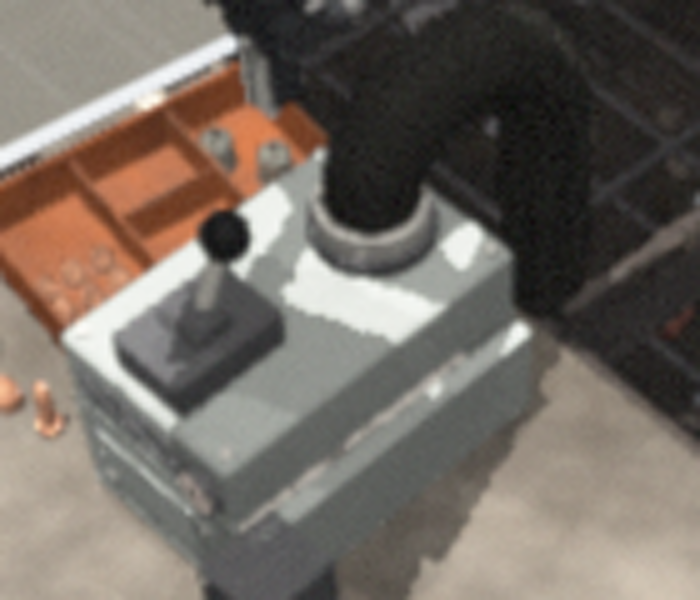

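Run:
```python
from h import *
T=np.load("pics/wrist40_cam.npy")[0]; cam=(T,)+campose("wrist")[1:]
print(atz(cam,266,156,.196))
d=np.load("pics/wrist40.npy");C=cloud(cam,d)
m=(d>0)&(C[...,2]>.185)&(C[...,0]<.60)&(C[...,0]>.54)&(C[...,1]>.25)&(C[...,1]<.31); Q=C[m];print(np.percentile(Q,[2,50,98],0))
m=(d>0)&(C[...,2]>.18)&(C[...,0]<.68)&(C[...,0]>.60)&(C[...,1]>.2)&(C[...,1]<.25); Q=C[m];print(len(Q),np.percentile(Q,[2,50,98],0) if len(Q) else 0)
```

```text
[0.56908931 0.28209141 0.196     ]
[[0.56249429 0.25245053 0.20327891]
 [0.59097606 0.28006    0.31900609]
 [0.59803202 0.30814709 0.34657031]]
1450 [[0.60019848 0.23963257 0.31253417]
 [0.6122264  0.24473241 0.32314362]
 [0.61387966 0.24976988 0.33627435]]
```

Emit:
{"name": "arm_command", "arguments": {
  "targets": "-1 3 35 0 0 0 0;-1 3 60 0 0 0 0;-1 3 72 0 0 0 0;-1 3 72 0 0 0 0;-1 3 72 0 0 0 0;-1 3 72 0 0 0 0"
}}

```text
time: 56.43
tool_pos: [0.6064, 0.2812, 0.1918]
tcp_rot: [-0.068, 3.138, 0.002]
wrist_force: [0.1, -0.1, -0.4]
width: 0.001
```

Emit:
{"name": "arm_command", "arguments": {
  "targets": "6 0 0 0 0 0 0;12 0 0 0 0 0 0;18 0 0 0 0 0 0;24 0 0 0 0 0 0;30 0 0 0 0 0 0;36 0 0 0 0 0 0;42 0 0 0 0 0 0;48 0 0 0 0 0 0;54 0 0 0 0 0 0;54 0 0 0 0 0 0"
}}

```text
time: 57.27
tool_pos: [0.5492, 0.2781, 0.1891]
tcp_rot: [0.069, -3.138, 0.001]
wrist_force: [-0.2, -1.2, -0.2]
width: -0.003
```

Emit:
{"name": "arm_command", "arguments": {
  "targets": "2 0 0 0 0 0 0;4 0 0 0 0 0 0;6 0 0 0 0 0 0;6 0 0 0 0 0 0;6 0 0 0 0 0 0"
}}

```text
time: 57.68
tool_pos: [0.5451, 0.2781, 0.1898]
tcp_rot: [0.068, -3.14, 0.0]
wrist_force: [-0.6, 0.1, -0.0]
width: 0.0
```

Emit:
{"name": "arm_command", "arguments": {
  "targets": "2 0 0 0 0 0 0;4 0 0 0 0 0 0;5 0 0 0 0 0 0;5 0 0 0 0 0 0"
}}

```text
time: 58.02
tool_pos: [0.5445, 0.2781, 0.1903]
tcp_rot: [-0.068, 3.132, 0.002]
wrist_force: [12.3, 0.8, -7.4]
width: -0.005
```

Emit:
{"name": "arm_command", "arguments": {
  "targets": "1 0 0 0 0 0 0;-10 0 0 0 0 0 0;-30 0 0 0 0 0 0;-55 0 0 0 0 0 0;-55 0 -30 0 0 0 0;-55 0 -70 0 0 0 0;-55 0 -90 0 0 0 0;0 -40 -90 0 0 0 0.3;40 -80 -90 0 0 0 0.3;80 -120 -90 0 0 0 0.3"
}}

```text
time: 58.85
tool_pos: [0.5034, 0.1948, 0.2804]
tcp_rot: [0.071, -3.14, -0.0]
wrist_force: [-0.9, -1.2, 0.0]
width: 0.298
```

Emit:
{"name": "arm_command", "arguments": {
  "targets": "30 -40 0 0 0 0 0.3;60 -80 0 0 0 0 0.3;60 -120 0 0 0 0 0.3;60 -120 0 0 0 0 0.3;60 -120 0 0 0 0 0.3"
}}

```text
time: 59.27
tool_pos: [0.4486, 0.07, 0.2805]
tcp_rot: [-0.063, 3.141, -0.001]
wrist_force: [0.8, 1.0, 0.1]
width: 0.297
```

Run:
```python
from h import *
s=bot.read_state(); print(s["tool_pos"],s["wrist_force"])
p,d,c=snap("scene","41"); crop(p,160,80,300,200,5,"s41.png")
p,d,c=snap("top","41"); cv2.imwrite("pics/t41b.png",cv2.resize(p,(800,600)))
C=cloud(c,d); m=(d>0)&(C[...,2]>.19)&(C[...,0]<.60)&(C[...,0]>.49)&(C[...,1]>.25)&(C[...,1]<.31); print(m.sum(),np.median(C[m],0))
```

```text
[0.44863744 0.06998688 0.28050922] [0.794793   0.95813283 0.13551071]
98 [0.51817598 0.27829813 0.20392146]
```

View pics/s41.png

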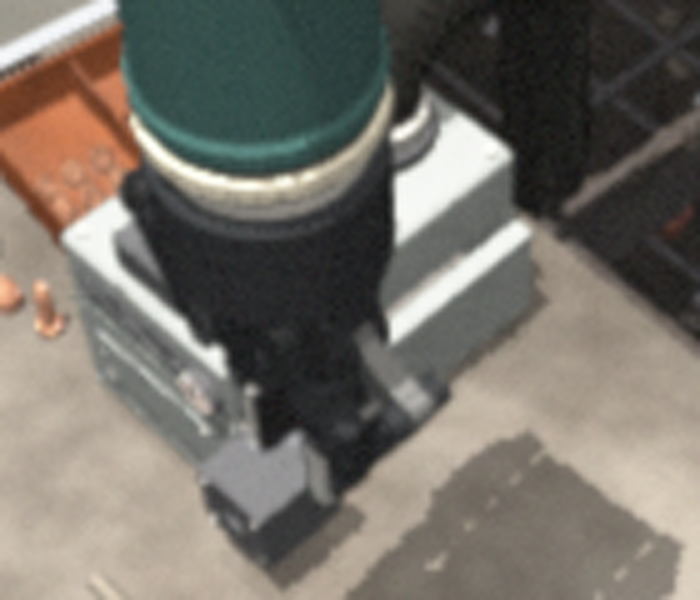

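View pics/t41b.png

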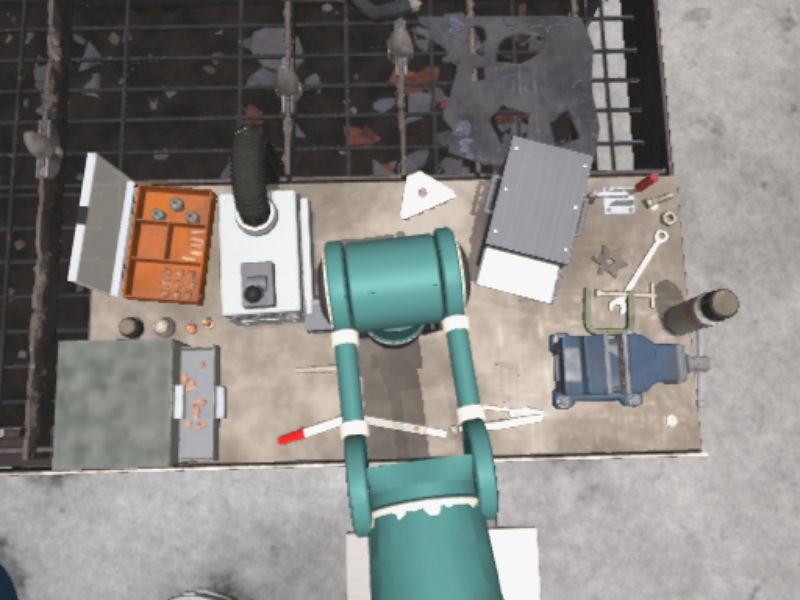

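Run:
```python
from h import *
print(bot.finish_job())
```

```text
the job is handed in; nothing more can be done
None
```

The cartridges are changed and the job was handed in at about 59 s of robot time.

**What I did, in order**
1. Pushed the lever to off, until it met its stop.
2. Pressed the recessed button with the punch tip (about 8 N) and drew the slide out to its stop.
3. Laid the punch on clear bench in front of the extractor. My first spot was on the folding rule, so I moved it.
4. Took the three spent cartridges from the slide and pushed each through the flap into the bin.
5. Fitted the one fresh cartridge I found into the middle bay. It had been knocked a few centimetres aside, so I measured it again before gripping it.
6. Pushed the slide home to its stop, about 24 N.
7. Only then pushed the lever back to on, until it met its stop.

I left the pink look-alike alone.

**Last checks**
- **Bin:** After the first two cartridges the pictures showed the flap shut and the sill empty. After the third I saw only the empty sill, in later and coarser views.
- **Fresh cartridge:** It measured flat in the middle bay, with its top 47–49 mm above the bench against 48 mm expected.
- **Slide:** Its block measured within 2 mm of its starting place, and in the last scene view it sat where it began. I judged that it latched from this and the stop; I did not pull on it to test.
- **Lever:** The knob was back where it stood when on, within 2 mm.
- **Punch:** It lay on the bench with the arm clear of everything.

No check failed. The clearest disagreement was between the cameras on where the button's recess was, by 3–4 mm. I settled that with a wrist-camera view before pressing.

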